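# Stand the fallen solvent bottle up, dip it and hold the gauge for reading

### The job

One of the opaque solvent bottles, the one with the orange cap and the dip port, has been knocked over: stand it upright on its blue coaster in the gap of the row and let go of it. Then take the dip gauge from its rest, lower it through the port until its collar stops on the rim, draw it right out, and hold it level and still with its marked tip over the white reading card, a hand's breadth or so (6 to 20 cm) above the table. Finish while still holding the gauge there, touching nothing else with it, and leave the other bottles and everything else on the table where they stand.

Things in the scene. Friction and masses are not known exactly. Their poses are not given: they have to be found in the camera images.
- bottle_cap (a point): the fallen bottle, centre of its orange round cap (40 mm across, 24 mm high; a good place to grip). z runs along the bottle from base to port; this point is 124 mm from the base, 28 mm from the port's rim. About 170 to 290 g, mass centre about 65 mm below this point. It starts lying on one flat side on the table in front of the row, axis 28 mm above the table
- bottle_mid (a point): the same bottle, the point on its axis half-way up (76 mm from base and from rim), z towards the port. Opaque white square bottle, body 56 x 56 mm and 100 mm long with rounded edges and a pale blue label, then a short cone, the cap, and on the cap the steel dip port, a tube 24 mm outside, 16 mm inside, 16 mm long; 152 mm tall in all
- port_rim (a point): the same bottle, the centre of the dip port's open rim, where the gauge goes in; z points out of the port. The bore, 16 mm, runs straight on through the cap for 40 mm and then opens into the hollow bottle
- place_top (a point): the bottle's place: centre of the top of a fixed blue rubber coaster, 66 mm across, 5 mm above the table, lying on the floor of the bottle tray in the one free gap of the row. x and y are along the tray's axes: y along the row, x across it (away from the robot). Places are 90 mm apart, so a neighbour can stand 90 mm to either side
- lane: the fixed shallow aluminium bottle tray that forms the row, 84 mm across (x) by 370 mm long (y), floor 3 mm, edge 13 mm high; origin at its centre on the table
- neighbour1: a standing bottle of the row, same body, blue closed cap 40 mm across, 136 mm tall; origin under its centre; not to be moved
- neighbour2: another such standing bottle; origin under its centre; not to be moved
- neighbour3: another such standing bottle; origin under its centre; not to be moved
- gauge_grip (a point): the dip gauge, centre of its red grip, which is square, 14 x 14 mm, 64 mm long. z runs along the gauge from tip to grip end; x and y are square to the grip's flats. The collar's underside is 38 mm and the tip 148 mm from here towards -z, the grip's end 32 mm towards +z. About 70 g. It starts level on its rest, axis 60 mm above the table, the grip sticking out free, its flats level and upright
- gauge_collar (a point): the gauge, centre of the underside of its brass collar (30 mm across, 6 mm thick), which stops on the port's rim; z towards the grip. Below the collar a steel rod 8 mm thick, 110 mm long, with black rings and a tapered tip. The gauge balances about 20 mm from here towards the tip
- gauge_tip (a point): the gauge, the end of its tip; z towards the grip
- rest: the fixed grey plastic gauge rest: foot 130 x 60 x 8 mm, two notched posts 70 mm high and 83 mm apart that carry the rod between open prongs (the rod lifts straight up); origin under its centre, the gauge's tip points to its +x, the first post stands 43 mm to -x
- card: the fixed white reading card in a grey frame, 150 (x) x 110 mm (y), 4 mm thick, flat on the table; origin under its centre
- basket: a small woven basket, 113 mm across, 85 mm high; origin under its centre; not to be moved
- torch: a yellow torch lying on the table, 22 x 110 x 22 mm, along its y; origin under its centre; not to be moved
- loupe: a black loupe, 42 mm across, 38 mm high; origin under its centre; not to be moved
- jar: a small amber jar, 36 mm across, 45 mm high; origin under its centre; not to be moved
- brush: a flat brush lying on the table along its x, about 200 x 42 x 20 mm; origin under its centre; not to be moved
Not all that is in view belongs to the job. There is more than one size of the part that bears gauge_grip; the job needs the larger.

How it is judged:
On the way, in this order (a step that is already met when the one before it is completed fails the run):
1. the fallen bottle stands upright on its blue coaster in the row, let go (angle between bottle_cap's own z axis and vertical below 0.07 rad and horizontal distance between bottle_mid and place_top below 0.022 m and z of bottle_mid in the frame of place_top between 0.07 and 0.082 m and contact force between bottle and the fingers below 0.2 N and linear speed of bottle below 0.02 m/s), for 0.3 s.
2. the gauge is in the port of the standing bottle with its collar down on the rim (angle between bottle_cap's own z axis and vertical below 0.07 rad and horizontal distance between bottle_mid and place_top below 0.022 m and z of bottle_mid in the frame of place_top between 0.07 and 0.082 m and distance between gauge_collar and port_rim below 0.007 m and z of gauge_collar in the frame of port_rim below 0.003 m and angle between the z axis of gauge_collar and the z axis of port_rim, either way round below 0.12 rad and contact force between gauge and the fingers above 0.5 N), for 0.15 s.
3. the gauge is drawn right out, its tip above the port (z of gauge_tip in the frame of port_rim above 0.01 m and contact force between gauge and the fingers above 0.5 N), for 0.1 s.
At the end, for the whole second after the job is handed in: The bottle stands within 4 degrees of upright on its coaster, its centre within 22 mm of the coaster's; the gauge is held in the gripper, at rest, level within 8.5 degrees, its tip over the white card (150 x 110 mm) and 50 to 210 mm above the table, carried by nothing but the gripper (angle between bottle_cap's own z axis and vertical below 0.07 rad and horizontal distance between bottle_mid and place_top below 0.022 m and z of bottle_mid in the frame of place_top between 0.07 and 0.082 m and angle between gauge_grip's own z axis and vertical between 1.4208 and 1.7208 rad and height (world z) of gauge_tip between 0.05 and 0.21 m and height (world z) of gauge_grip above 0.04 m and x of gauge_tip in the frame of card between -0.075 and 0.075 m and y of gauge_tip in the frame of card between -0.055 and 0.055 m and contact force between gauge and the fingers above 1 N and linear speed of gauge below 0.03 m/s and angular speed of gauge below 0.2 rad/s and contact force between bottle and the fingers below 0.2 N and contact force between gauge and bottle below 0.1 N and contact force between gauge and rest below 0.1 N and contact force between gauge and card below 0.1 N and contact force between gauge and lane below 0.1 N and contact force between gauge and table below 0.1 N and contact force between gauge and neighbour1 below 0.1 N and contact force between gauge and neighbour2 below 0.1 N and contact force between gauge and neighbour3 below 0.1 N and contact force between gauge and basket below 0.1 N and contact force between gauge and torch below 0.1 N and contact force between gauge and loupe below 0.1 N and contact force between gauge and jar below 0.1 N and contact force between gauge and brush below 0.1 N); the arm keeps its last pose, push and grip.
It fails at once if a standing bottle of the row is tipped or pushed more than 20 mm (distance of any of neighbour1, neighbour2, neighbour3 from where it was at the start of the episode above 0.02 m or angle between any of neighbour1, neighbour2, neighbour3's own z axis and vertical above 0.3 rad).
It fails at once if the basket or another thing on the table is moved more than 20 mm (distance of any of basket, torch, loupe, jar, brush from where it was at the start of the episode above 0.02 m).
It also fails if it takes over 72 s, if anything falls off the work surface, if the arm or the gripper's body presses on something with over 40 N, if the wrist force passes 120 N, or if a joint passes its speed limit or range.

### The arm

A 7-joint arm with a two-finger parallel gripper is mounted at the origin on the work surface. World frame = base frame: x ahead of the robot, y to its left, z up, the work surface at z = 0. Lengths are in m, angles in rad, forces in N, time in s.
With the tool pointing down it reaches from about 0.4 to 0.875 m from the base axis. Payload 19.3 kg.
Tool frame: the origin (TCP) lies at the very end of the fingers, on their centre line; the grasp point (between the pads) lies bot.grasp_offset behind it (bot.grasp_offset is the distance from the TCP to the grasp point, in m); z points along the fingers, y is the direction in which the jaws open and shut (so a half turn about z gives the same grasp; the last joint's range is limited). The gripper opens to 85 mm and grips with 20 to 120 N. Pads are 22 mm wide; open, the fingers measure 114 mm over their backs; the gripper's body (76 mm by 85 mm) begins 54 mm behind the grasp point. The pads swing forward as they close: fully open they stand 13 mm farther back than shut.
Start: joints at [-1.236, 0.521, -0.036, 1.599, 0.021, 1.021, -0.113], TCP at [0.246, 0.574, 0.231] pointing down, gripper open.
Joint ranges: [-2.91, 2.91], [-0.3, 2.13], [-1.5, 1.42], [0.17, 2.43], [-1.26, 4.41], [0.16, 1.93], [-2.52, 2.52]. Speed limits (rad/s): [1.89, 1.89, 2.39, 2.39, 3.01, 3.01, 3.01].

### API

Orientations are given as [roll, pitch, yaw] about the fixed x, y, z axes, in that order (R = Rz(yaw) Ry(pitch) Rx(roll)).
In Python, from workcell import bot gives the robot as it stands. The module is installed in compiled form; this text tells all that it offers.
- The arm moves only by the shell command python3 -m handwheel 'ROWS' [OPENING] [FORCE]. ROWS is JSON, a list of rows, each a list of 6 numbers: the shift along the tool's x, y, z as a fraction of full scale, then the turn, a rotation vector about the tool's x, y, z as a fraction of full scale. In form: [[x, y, z, rx, ry, rz], ...]. A call has 1 to 8 rows; each row shifts and turns the commanded pose from where the row before left it, along the tool's axes as they then stand; what a row does not reach is not made up. Full scale, the value 1, is 0.025 m for a shift and 360 degrees for a turn. A row lasts 1/8 s, in which the tool goes at most 62.5 mm and 10.7 degrees, less where a joint would pass 70% of its speed; a pose out of reach is approached as far as the arm can. A call with a number of a shift or a turn outside -1 to 1 is refused whole. A call with a gripper value outside its range is refused whole. OPENING is the closure, from -1 (fully open) to 1 (shut), set as the call begins (- or left out, the last holds). The fingers move at their own pace and stop on an object; FORCE is the grip in N (left out, the last holds). Time passes only in rows, so rows that do not move let the fingers close. It gives the time, the measured TCP pose, the force and the opening at its end, in the units of the state.
- bot.observe(): the state, without advancing time (a new reading comes with each control period).
- bot.grab_frame(name): name is "scene" or "top" or "wrist"; returns a dict with "pixels" (420x560x3 uint8, blue, green, red), "vertical_fov" (degrees; the focal length in pixels is half the picture's height over the tangent of half this angle, whatever the lens; pixels are square), "cx", "cy" (the principal point, pixels), "R" (3x3) and "t" (3): a world point X has camera coordinates R X + t. Camera axes: x right, y down, z forward; pixel columns grow to the right and rows downward; lengths in m; the calibration is good to about 2 mm. A picture is of the moment at which its call begins. There is no depth.
- bot.job_done(): hands the job in, once; it reports no verdict.
Trained networks look in a picture, given as the dict that the camera call returned (one of the last four; its "shot" number tells which), for a name from the list of things; names that differ only in an ending like _2 or _b are one class to them, and where a whole thing is asked for, a point or a joint stands for the part that bears it (a point fixed in the world has none). Each returns a list of dicts, best first, with "score" (0 to 1); they miss things now and then, are a little off and sometimes report something else, mostly with a low value. They report only what shows in the picture. A call takes as long as a camera call. They do not tell look-alikes from the thing itself.
- bot.trace(picture, thing): "region" (420x560 bool, what is visible of it) and "point" ([column, row] in pixels, amid what is visible of it).
The state is a dict: "clock": time; "qpos": joint angles; "qd": joint speeds; "joint_efforts": joint torques, N m; "position": TCP position; "tool_rot": TCP orientation; "force": force on the tool from outside, world axes, zero at the start; "moment": the same for the moment, N m; "grip_width": finger opening in m.
Only numpy, scipy, OpenCV 4.12 (cv2) and the standard library are available. Lean on these libraries where they do the work, as an engineer would, in place of code of your own. Each camera call takes 0.05 s, during which the arm holds its last target.

## Working session

There is one attempt and no reset: what is moved stays moved. The work goes in short steps, Python scripts to look and compute and a shell command to move; the robot and the scene stay as the last step left them, time stands still between calls to the robot, and variables do not carry over. Pictures are saved under pics/ and viewed, and the job is handed in when it is done.

```bash
ls; mkdir -p pics; python3 - <<'E'
from workcell import bot
import cv2
print(bot.observe(), bot.grasp_offset)
for n in ["scene","top","wrist"]:
    f=bot.grab_frame(n); cv2.imwrite(f"pics/{n}0.png",f["pixels"]); print(n,f["vertical_fov"],f["cx"],f["cy"],f["R"],f["t"],f.keys())
print(bot.observe()["clock"])
E
```

```text
pics
{'clock': 0.0, 'qpos': array([-1.23618506,  0.5220315 , -0.03635688,  1.59997936,  0.02119268,
        1.02108185, -0.11278078]), 'qd': array([-4.82256786e-05, -1.16174348e-04,  9.04232071e-05,  5.28499945e-04,
        6.63173584e-04, -2.85995934e-04, -1.32080661e-03]), 'joint_efforts': array([-8.01959704e-04, -9.27113271e+01,  1.97928451e+00, -3.69930625e+01,
        1.77042681e-02,  8.22464383e-03, -4.01952988e-06]), 'position': array([0.24604145, 0.57418345, 0.23072475]), 'tool_rot': array([-3.14047858e+00,  5.74089336e-05,  2.73681188e+00]), 'force': array([ 0.76665281, -0.36162055, -0.5983382 ]), 'moment': array([-0.00713271,  0.00407428, -0.02284093]), 'grip_width': 0.08535353990199347} 0.0187
scene 47.2290913932767 284.27096337209997 214.34756227123765 [[-6.93953283e-01  7.20019950e-01 -3.35987051e-04]
 [ 6.01577694e-01  5.79542419e-01 -5.49758914e-01]
 [-3.95642667e-01 -3.81709125e-01 -8.35323305e-01]] [ 0.35211774 -0.37054239  1.82917282] dict_keys(['pixels', 'vertical_fov', 'cx', 'cy', 'R', 't', 'shot'])
top 45.91837410808587 268.98975037535905 211.20491878644336 [[-0.01532414 -0.9998031   0.01260709]
 [-0.98015207  0.01252813 -0.19785084]
 [ 0.19765394 -0.01538876 -0.98015106]] [0.06993744 0.59195261 1.15880533] dict_keys(['pixels', 'vertical_fov', 'cx', 'cy', 'R', 't', 'shot'])
wrist 68.07752251152006 280.34899561939375 209.84622666788172 [[ 0.39351809  0.91931619 -0.00111942]
 [ 0.86908503 -0.37161884  0.32648223]
 [ 0.29972441 -0.12944954 -0.94520268]] [-0.624517   -0.04175253  0.38030814] dict_keys(['pixels', 'vertical_fov', 'cx', 'cy', 'R', 't', 'shot'])
0.15
```

View pics/scene0.png

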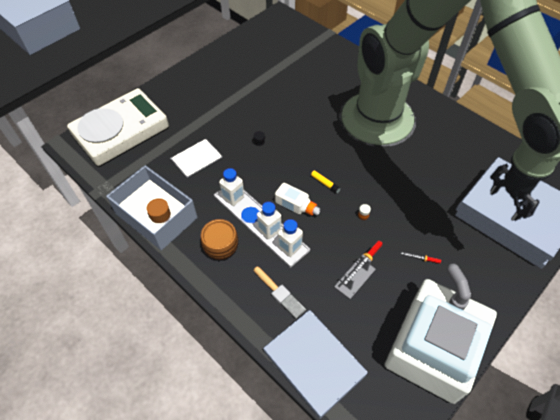

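View pics/top0.png

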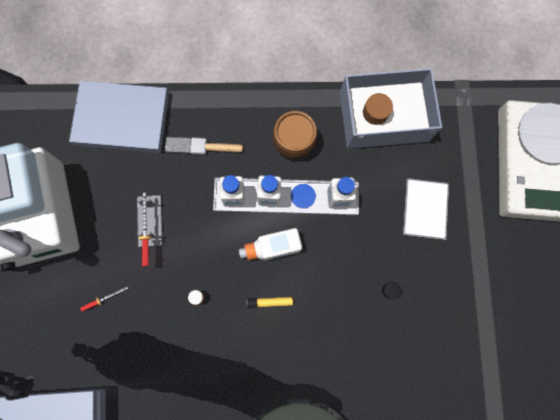

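View pics/wrist0.png

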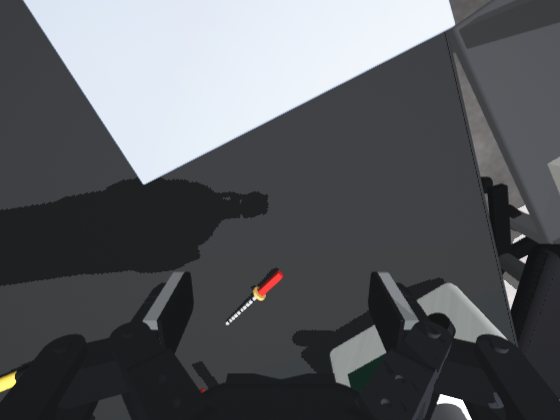

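The top view shows the following:
- The fallen orange-capped bottle is at (270,245), with its cap to the left at (250,251).
- The row tray runs from x≈215 to 358, with blue caps at (231,184), (269,184) and (346,186). The blue coaster is at (303,196).
- Gauge candidates are the one on the grey rest, grip (145,250), and a smaller one lying on the table at (105,298).
- For the bottle, the jar (196,297) and the blue-capped bottles are look-alikes.

I'll choose the orange-capped bottle and the gauge on the rest, then check both in a close crop and localise everything.

```bash
cat > h.py <<'E'
import numpy as np, cv2
from scipy.spatial.transform import Rotation as Ro
from workcell import bot
def f_of(f): return 210/np.tan(np.radians(f["vertical_fov"])/2)
def back(f,px,z):
    k=f_of(f); d=np.array([(px[0]-f["cx"])/k,(px[1]-f["cy"])/k,1.]); R=np.array(f["R"]); t=np.array(f["t"])
    C=-R.T@t; w=R.T@d; return C+w*(z-C[2])/w[2]
def proj(f,X):
    c=np.array(f["R"])@np.asarray(X,float)+np.array(f["t"]); return np.array([f["cx"],f["cy"]])+f_of(f)*c[:2]/c[2]
def tri(obs):
    A=[];b=[]
    for f,px in obs:
        k=f_of(f); R=np.array(f["R"]);t=np.array(f["t"]); u=(px[0]-f["cx"])/k; v=(px[1]-f["cy"])/k
        A+= [R[0]-u*R[2],R[1]-v*R[2]]; b+=[u*t[2]-t[0],v*t[2]-t[1]]
    return np.linalg.lstsq(np.array(A),np.array(b),rcond=None)[0]
def tcp():
    s=bot.observe(); return s["position"],Ro.from_euler("xyz",s["tool_rot"]).as_matrix(),s
def crop(f,c,r,name,scale=4):
    x0,y0=max(0,int(c[0]-r)),max(0,int(c[1]-r)); im=f["pixels"][y0:y0+2*r,x0:x0+2*r]
    cv2.imwrite("pics/"+name,cv2.resize(im,None,fx=scale,fy=scale,interpolation=cv2.INTER_CUBIC)); print(name,"origin",x0,y0,"scale",scale)
E
python3 - <<'E'
from h import *
a=bot.grab_frame("top"); 
H={"bottle_mid":.028,"bottle_cap":.028,"gauge_grip":.06,"neighbour1":.068,"lane":.006,"card":.004,"basket":.05,"torch":.011,"loupe":.02,"jar":.03,"brush":.01,"rest":.01,"place_top":.005}
for n,z in H.items():
    for o in bot.trace(a,n)[:4]:
        r=o["region"]; ys,xs=np.nonzero(r)
        print(n,round(o["score"],2),np.round(o["point"],1),len(xs),[xs.min(),xs.max(),ys.min(),ys.max()],back(a,o["point"],z).round(3))
crop(a,(265,245),50,"c_bottle.png",6); crop(a,(125,265),70,"c_gauge.png",5); crop(a,(290,195),80,"c_row.png",5)
E
```

```text
bottle_mid 0.62 [272.9 246.4] 1245 [np.int64(240), np.int64(300), np.int64(230), np.int64(260)] [0.51  0.053 0.028]
bottle_mid 0.58 [144.6 238.7] 336 [np.int64(140), np.int64(149), np.int64(194), np.int64(265)] [0.533 0.371 0.028]
bottle_cap 0.92 [272.9 245.3] 1255 [np.int64(240), np.int64(301), np.int64(229), np.int64(259)] [0.513 0.053 0.028]
gauge_grip 0.84 [142.6 239.2] 364 [np.int64(140), np.int64(150), np.int64(195), np.int64(265)] [0.527 0.368 0.06 ]
gauge_grip 0.59 [ 94.4 302.3] 150 [np.int64(80), np.int64(125), np.int64(288), np.int64(311)] [0.379 0.476 0.06 ]
neighbour1 0.87 [339.6 194.1] 747 [np.int64(327), np.int64(354), np.int64(177), np.int64(208)] [ 0.632 -0.113  0.068]
neighbour1 0.86 [230.7 191.4] 717 [np.int64(219), np.int64(243), np.int64(176), np.int64(206)] [0.642 0.155 0.068]
neighbour1 0.77 [269.4 191.3] 715 [np.int64(257), np.int64(281), np.int64(174), np.int64(206)] [0.641 0.06  0.068]
lane 0.72 [283.8 202.4] 2060 [np.int64(213), np.int64(357), np.int64(179), np.int64(214)] [0.626 0.022 0.006]
card 0.91 [422.8 210. ] 2372 [np.int64(403), np.int64(447), np.int
[... 891 characters left out ...]
292), np.int64(304)] [0.38  0.238 0.03 ]
brush 0.88 [190.9 147.9] 937 [np.int64(165), np.int64(241), np.int64(137), np.int64(154)] [0.774 0.263 0.01 ]
brush 0.26 [273.6 245.5] 1313 [np.int64(239), np.int64(300), np.int64(229), np.int64(260)] [0.514 0.051 0.01 ]
rest 0.74 [230.4 187.7] 727 [np.int64(219), np.int64(244), np.int64(176), np.int64(206)] [0.666 0.159 0.01 ]
rest 0.61 [150.1 221.3] 1006 [np.int64(137), np.int64(161), np.int64(196), np.int64(246)] [0.58  0.363 0.01 ]
place_top 0.72 [300.6 197.3] 493 [np.int64(290), np.int64(315), np.int64(184), np.int64(208)] [ 0.639 -0.021  0.005]
c_bottle.png origin 215 195 scale 6
c_gauge.png origin 55 195 scale 5
c_row.png origin 210 115 scale 5
```

View pics/c_bottle.png

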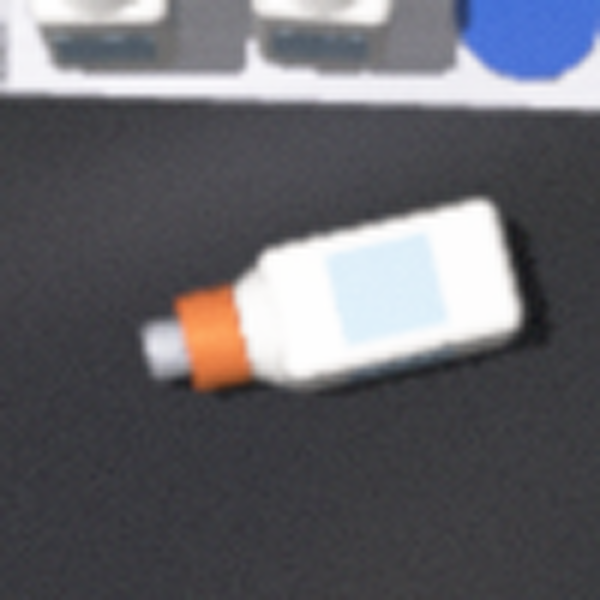

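View pics/c_gauge.png

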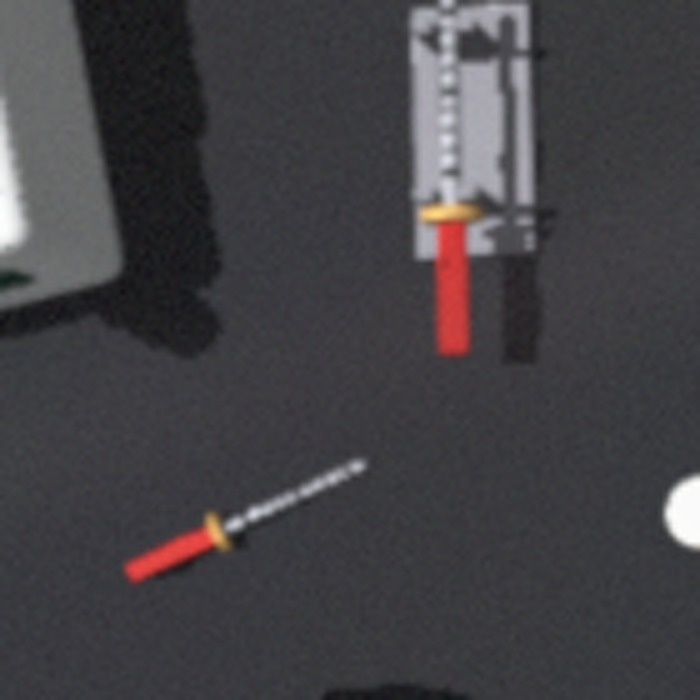

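View pics/c_row.png

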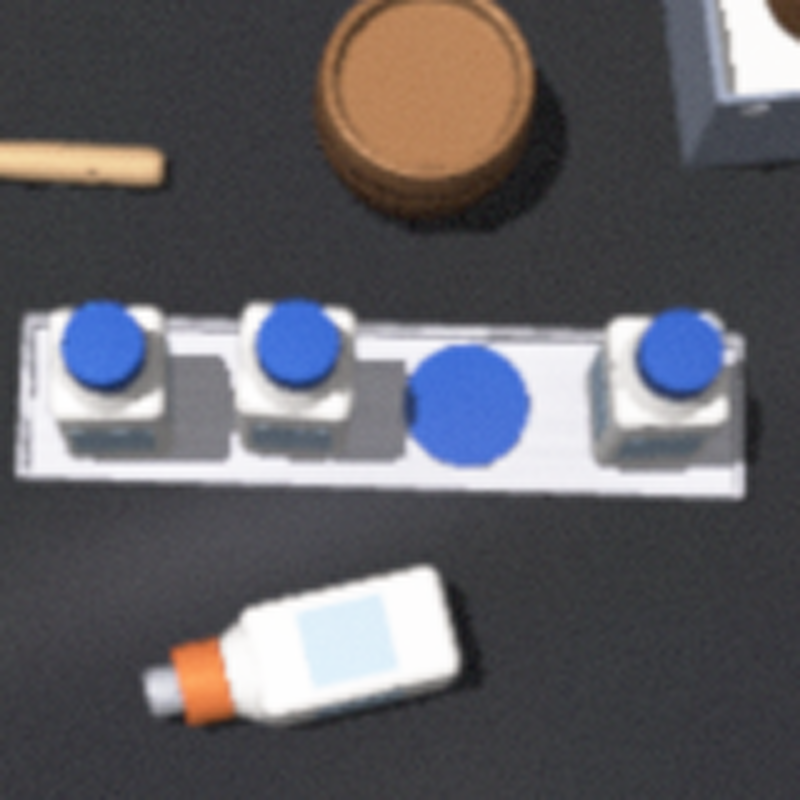

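The crops confirm the choices: the orange cap with a steel port at about (250,251) belongs to the fallen bottle. The gauge on the rest (grip (145,252), collar (145,237)) is clearly longer than the one on the table. Next I'll compute positions from hand-picked pixels.

```bash
python3 - <<'E'
from h import *
a=bot.grab_frame("top"); s=bot.grab_frame("scene")
cr=lambda o,k,x,y:(o[0]+x/k,o[1]+y/k)
B=lambda x,y:cr((215,195),6,x,y); G=lambda x,y:cr((55,195),5,x,y); W=lambda x,y:cr((210,115),5,x,y)
for n,p,z in [("cap",B(212,338),.028),("port rim",B(146,350),.028),("label top",B(386,290),.056),("coaster",W(468,405),.005),
 ("grip end",G(453,354),.060),("grip start",G(451,222),.06),("collar",G(449,213),.06),
 ("cap1",W(104,345),.139),("cap2",W(298,342),.139),("cap3",W(681,352),.139),("tray L",W(20,400),.013),("tray R",W(745,415),.013)]:
    print(n,np.round(p,1),back(a,p,z).round(4))
crop(s,(300,205),50,"s_bottle.png",6); crop(s,(360,265),45,"s_gauge.png",6); crop(s,(250,210),50,"s_row.png",6)
E
```

```text
cap [250.3 251.3] [0.4982 0.1089 0.028 ]
port rim [239.3 253.3] [0.4937 0.1361 0.028 ]
label top [279.3 243.3] [0.5134 0.0376 0.056 ]
coaster [303.6 196. ] [ 0.6427 -0.0293  0.005 ]
grip end [145.6 265.8] [0.4631 0.3589 0.06  ]
grip start [145.2 239.4] [0.5269 0.362  0.06  ]
collar [144.8 237.6] [0.5313 0.3631 0.06  ]
cap1 [230.8 184. ] [0.642  0.1503 0.139 ]
cap2 [269.6 183.4] [0.6424 0.0604 0.139 ]
cap3 [346.2 185.4] [ 0.6355 -0.1172  0.139 ]
tray L [214. 195.] [0.6463 0.2012 0.013 ]
tray R [359. 198.] [ 0.6338 -0.171   0.013 ]
s_bottle.png origin 250 155 scale 6
s_gauge.png origin 315 220 scale 6
s_row.png origin 200 160 scale 6
```

View pics/s_bottle.png

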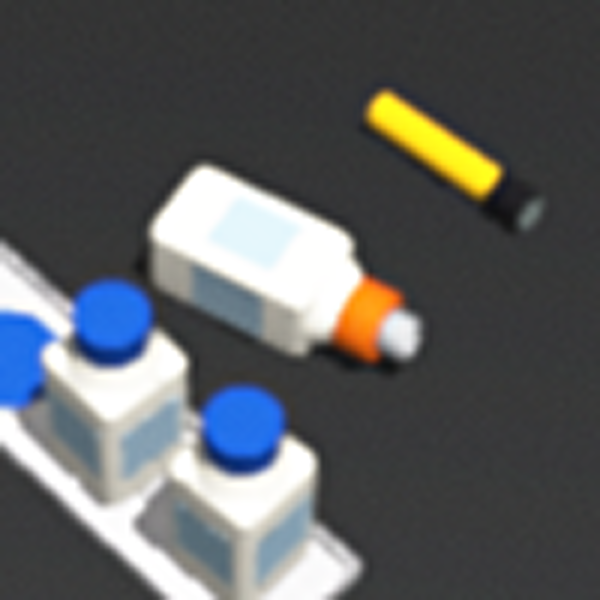

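View pics/s_gauge.png

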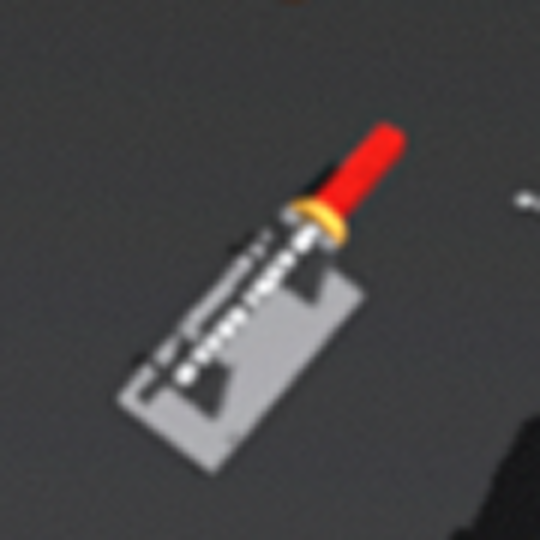

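```bash
cat >> h.py <<'E'
def unit(v): v=np.asarray(v,float); return v/np.linalg.norm(v)
def frame(tz,ty):
    tz=unit(tz); ty=unit(np.asarray(ty)-tz*np.dot(tz,ty)); return np.column_stack([np.cross(ty,tz),ty,tz])
def plan(P,R,n=None,p0=None,R0=None):
    if p0 is None: p0,R0,_=tcp()
    w=Ro.from_matrix(R0.T@R).as_rotvec(); ang=np.degrees(np.linalg.norm(w)); d=R0.T@(np.asarray(P)-p0)
    print("dist mm",(np.asarray(P)-p0).round(4)*1000,"ang",ang.round(2))
    if n is None: n=int(max(1,np.ceil(ang/10),np.ceil(np.linalg.norm(d)/.035),np.ceil(abs(d).max()/.024)))
    rows=[]
    p=p0.copy();Rc=R0.copy()
    for i in range(n):
        Pt=p0+(np.asarray(P)-p0)*(i+1)/n; Rt=R0@Ro.from_rotvec(w*(i+1)/n).as_matrix()
        sh=np.round(Rc.T@(Pt-p)/.025,2); tu=np.round(Ro.from_matrix(Rc.T@Rt).as_rotvec()/(2*np.pi),4)
        rows.append([float(v) for v in sh]+[float(v) for v in tu])
        p=p+Rc@sh*.025; Rc=Rc@Ro.from_rotvec(tu*2*np.pi).as_matrix()
    for i in range(0,n,8): print("["+",".join("["+",".join("%g"%v for v in r)+"]" for r in rows[i:i+8])+"]")
def log():
    import json; s=bot.observe(); open("log.jsonl","a").write(json.dumps({"q":s["qpos"].tolist(),"p":s["position"].tolist(),"r":s["tool_rot"].tolist()})+"\n")
b=unit([-.196,.98,0]); C=np.array([.498,.109,.028])
def lying(al,s=.004,e=.003,back=0):
    tz=np.cos(al)*np.array([0,0,-1.])-np.sin(al)*b
    R=frame(tz,[b[1],-b[0],0]); return C+tz*(bot.grasp_offset-s-back)+b*e,R
E
python3 - <<'E'
from h import *
log(); P,R=lying(0,back=.13); print(P,R); plan(P,R)
E
```

```text
[0.49741165 0.11194174 0.1433    ] [[-0.19611614  0.98058068  0.        ]
 [ 0.98058068  0.19611614  0.        ]
 [ 0.          0.         -1.        ]]
dist mm [ 251.3 -462.5  -88. ] ang 55.5
[[-0.92,-0.72,0.2,-0,0,0.0086],[-0.95,-0.68,0.19,-0,0,0.0085],[-0.99,-0.62,0.2,-0,0,0.0086],[-1.03,-0.57,0.19,-0,0,0.0086],[-1.05,-0.51,0.2,-0,0,0.0085],[-1.08,-0.46,0.19,-0,0,0.0086],[-1.1,-0.39,0.2,-0,0,0.0085],[-1.12,-0.34,0.19,-0,0,0.0086]]
[[-1.13,-0.27,0.2,-0,0,0.0086],[-1.15,-0.22,0.2,-0,0,0.0085],[-1.16,-0.15,0.19,-0,0,0.0086],[-1.17,-0.09,0.2,-0,0,0.0086],[-1.17,-0.03,0.19,-0,0,0.0085],[-1.17,0.04,0.2,-0,0,0.0086],[-1.16,0.1,0.19,-0,0,0.0086],[-1.16,0.16,0.2,-0,0,0.0085]]
[[-1.15,0.23,0.2,-0,0,0.0086],[-1.13,0.28,0.19,-0,0,0.0086]]
```

```bash
L='python3 -c "from h import *;log()"'
python3 -m handwheel '[[-0.75,-0.6,0.15,0,0,0.007],[-0.78,-0.57,0.15,0,0,0.007],[-0.8,-0.54,0.15,0,0,0.007],[-0.82,-0.5,0.15,0,0,0.007],[-0.85,-0.46,0.15,0,0,0.007],[-0.87,-0.42,0.15,0,0,0.007],[-0.9,-0.38,0.15,0,0,0.007],[-0.91,-0.34,0.15,0,0,0.007]]' -1; eval $L
python3 -m handwheel '[[-0.92,-0.3,0.15,0,0,0.007],[-0.93,-0.26,0.15,0,0,0.007],[-0.94,-0.21,0.15,0,0,0.007],[-0.95,-0.17,0.15,0,0,0.007],[-0.95,-0.13,0.15,0,0,0.007],[-0.95,-0.08,0.15,0,0,0.007],[-0.95,-0.04,0.15,0,0,0.007],[-0.95,0,0.15,0,0,0.007]]'; eval $L
python3 -c "
from h import *
P,R=lying(0,back=.13);plan(P,R)"
```

```text
clock: 1.95
position: [0.3385, 0.4028, 0.2011]
tool_rot: [3.141, 0.0, 2.382]
force: [0.2, 0.2, 0.0]
grip_width: 0.0854
clock: 2.95
position: [0.4312, 0.2348, 0.171]
tool_rot: [3.142, 0.0, 2.03]
force: [-0.1, 0.7, 0.1]
grip_width: 0.0854
dist mm [  66.2 -122.9  -27.7] ang 15.01
[[-0.93,0.03,0.18,0,0,0.0069],[-0.93,0.08,0.19,0,0,0.007],[-0.92,0.11,0.18,0,0,0.0069],[-0.92,0.15,0.19,0,0,0.007],[-0.91,0.2,0.18,0,0,0.0069],[-0.9,0.23,0.19,0,0,0.007]]
```

```bash
L='python3 -c "from h import *;log()"'
python3 -m handwheel '[[-0.93,0.03,0,0,0,0.007],[-0.93,0.08,0,0,0,0.007],[-0.92,0.11,0,0,0,0.007],[-0.92,0.15,0,0,0,0.007],[-0.91,0.2,0,0,0,0.007],[-0.9,0.23,0,0,0,0.007],[0,0,0,0,0,0]]'; eval $L
python3 - <<'E'
from h import *
w=bot.grab_frame("wrist"); cv2.imwrite("pics/w1.png",w["pixels"])
print(-w["R"].T@w["t"],w["R"],tcp()[0])
for X in [C,C+b*.028,C-b*.124]: print(proj(w,X))
import pickle; pickle.dump(w,open("w1.pkl","wb"))
E
```

```text
clock: 3.82
position: [0.4978, 0.1114, 0.1713]
tool_rot: [3.141, 0.001, 1.765]
force: [0.4, 0.5, -0.2]
grip_width: 0.0854
[0.48104614 0.19459845 0.31283847] [[ 9.81123708e-01  1.93380088e-01 -6.41969004e-04]
 [ 1.82924937e-01 -9.26991920e-01  3.27451443e-01]
 [ 6.27274888e-02 -3.21387806e-01 -9.44867790e-01]] [0.49728111 0.11259532 0.17120225]
[280.62431935 198.54693959]
[280.54891621 169.68295679]
[280.90912033 307.56746868]
```

View pics/w1.png

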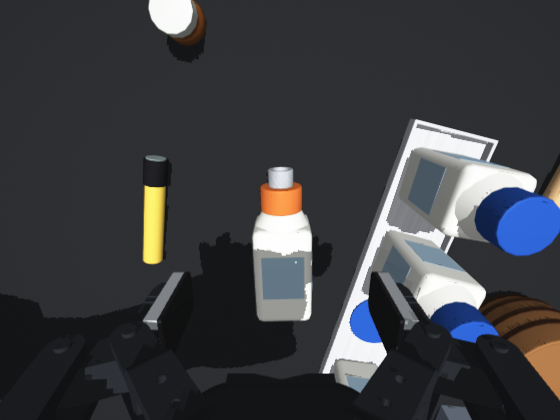

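The wrist view shows the bottle centred: cap at (281,197) against a predicted (281,198), and rim at (280,170) against (281,170). So the pose estimate is good. Next I'll tilt the tool 45° about the jaw axis.

```bash
python3 -c "
from h import *
P,R=lying(np.pi/4,back=.09);print(P);plan(P,R,8)"
```

```text
[0.48696942 0.1641529  0.08124514]
dist mm [-10.3  51.6 -90. ] ang 44.99
[[0.26,-0,0.45,-0,-0.0156,-0],[0.31,-0,0.42,-0,-0.0156,-0],[0.34,-0,0.39,-0,-0.0157,-0],[0.39,-0,0.35,-0.0001,-0.0156,-0.0001],[0.41,-0,0.32,0,-0.0156,0],[0.45,-0,0.27,0,-0.0156,-0],[0.46,-0,0.23,0,-0.0157,-0],[0.49,-0,0.18,0,-0.0156,-0]]
```

```bash
L='python3 -c "from h import *;log()"'
python3 -m handwheel '[[0.26,0,0.45,0,-0.0156,0],[0.31,0,0.42,0,-0.0156,0],[0.34,0,0.39,0,-0.0156,0],[0.39,0,0.35,0,-0.0156,0],[0.41,0,0.32,0,-0.0156,0],[0.45,0,0.27,0,-0.0156,0],[0.46,0,0.23,0,-0.0156,0],[0.49,0,0.18,0,-0.0156,0]]'; eval $L
python3 - <<'E'
from h import *
P,R=lying(np.pi/4,back=.0);print(P);plan(P,R,5); print(tcp()[2]["qpos"].round(3))
w=bot.grab_frame("wrist"); cv2.imwrite("pics/w2.png",w["pixels"])
for X in [C,C+b*.028,C-b*.124]: print(proj(w,X))
E
```

```text
clock: 4.88
position: [0.4863, 0.1662, 0.0809]
tool_rot: [3.141, 0.787, 1.771]
force: [0.0, -0.4, -0.2]
grip_width: 0.0854
[0.49945017 0.10174913 0.01760553]
dist mm [ 13.2 -64.5 -63.3] ang 0.17
[[-0.01,0,0.73,0.0001,0,0.0001],[-0.02,0,0.73,0,0.0001,0],[-0.01,0,0.73,0.0001,0,0.0001],[-0.01,0.01,0.73,0,0.0001,0],[-0.02,-0,0.73,0.0001,0,0.0001]]
[-1.223  0.938  0.595  1.848  0.239  0.908 -0.724]
[280.99139567 225.59439354]
[281.18694533 209.61979758]
[280.4644095  268.64428284]
```

View pics/w2.png

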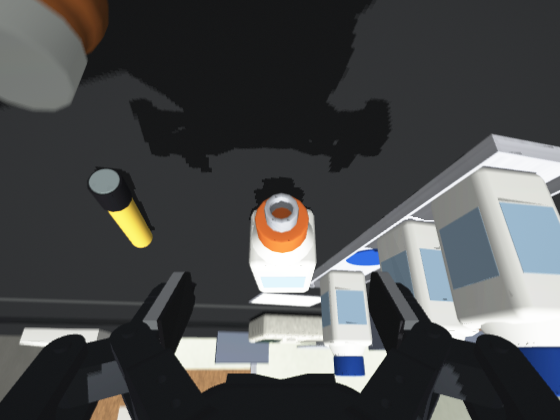

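The port ring at (282,210) lies in line between the fingers. Now I'll descend and grip.

```bash
L='python3 -c "from h import *;log()"'
python3 -m handwheel '[[-0.01,0,0.73,0,0,0],[-0.02,0,0.73,0,0,0],[-0.01,0,0.73,0,0,0],[-0.01,0,0.73,0,0,0],[-0.02,0,0.73,0,0,0],[0,0,0,0,0,0]]'; eval $L
python3 - <<'E'
from h import *
P,R=lying(np.pi/4,back=.0);plan(P,R,1)
w=bot.grab_frame("wrist"); cv2.imwrite("pics/w3.png",w["pixels"])
E
```

```text
clock: 5.68
position: [0.4991, 0.1, 0.0178]
tool_rot: [-3.14, 0.784, 1.77]
force: [-0.3, -0.5, 0.7]
grip_width: 0.0855
dist mm [ 0.4  1.8 -0.2] ang 0.09
[[0.05,0.03,-0.04,-0.0001,-0.0002,0.0001]]
```

View pics/w3.png

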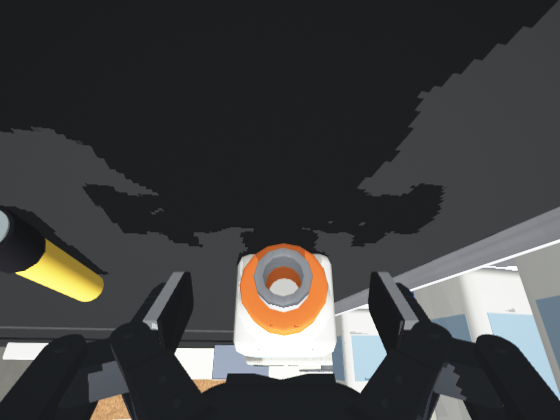

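The cap at (284,288) is centred between the fingers. Closing now.

```bash
L='python3 -c "from h import *;log()"'
python3 -m handwheel '[[0.1,0.03,-0.1,0,0,0],[0,0,0,0,0,0],[0,0,0,0,0,0],[0,0,0,0,0,0],[0,0,0,0,0,0],[0,0,0,0,0,0],[0,0,0,0,0,0],[0,0,0,0,0,0]]' 1 100; eval $L
python3 - <<'E'
from h import *
print(tcp()[2])
w=bot.grab_frame("wrist"); cv2.imwrite("pics/w4.png",w["pixels"])
E
```

```text
clock: 6.72
position: [0.4997, 0.1047, 0.0186]
tool_rot: [3.141, 0.784, 1.769]
force: [-2.0, 3.3, 10.2]
grip_width: 0.0368
{'clock': 6.725, 'qpos': array([-1.13696055,  1.03973492,  0.58725906,  1.91273642,  0.2613107 ,
        0.71413288, -0.73824739]), 'qd': array([-0.00046373,  0.00033026, -0.00076303,  0.00101494, -0.0002813 ,
        0.00110155, -0.00101813]), 'joint_efforts': array([ 2.31723033e+00, -9.24835396e+01,  2.47483510e+01, -7.20125690e+00,
        1.65149499e+00,  1.79153837e+00,  3.35538900e-02]), 'position': array([0.49970966, 0.10470052, 0.01856273]), 'tool_rot': array([3.14084369, 0.7839907 , 1.76898681]), 'force': array([-2.02620916,  3.32083517, 10.16848213]), 'moment': array([ 0.05128614,  0.1618456 , -0.17193026]), 'grip_width': 0.03678798663112712}
```

View pics/w4.png

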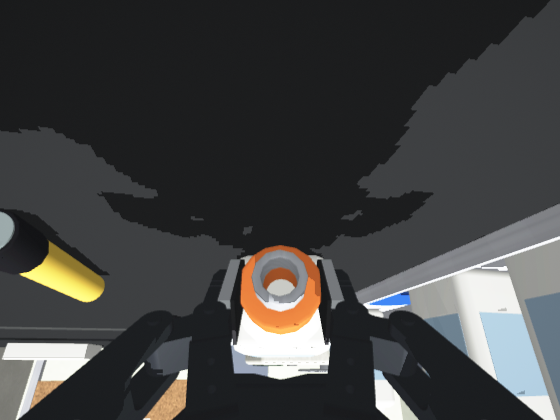

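```bash
L='python3 -c "from h import *;log()"'
cat >> h.py <<'E'
import pickle,os
if os.path.exists("held.pkl"): Ct,bt=pickle.load(open("held.pkl","rb"))
def upright(cap,phi):
    # tool azimuth phi, bottle axis up
    by=np.array([0,1.,0]); M=np.column_stack([by,bt-by*(by@bt),np.cross(by,bt-by*(by@bt))])
    u=np.array([0,0,1.]); h=np.array([np.cos(phi),np.sin(phi),0]); 
    ty=np.cross(u,h)  # choose sign so that tool z has +h
    best=None
    for s in (1,-1):
        bv=unit(bt-by*(by@bt)); N=np.column_stack([by,bv,np.cross(by,bv)]); W=np.column_stack([s*ty,u,np.cross(s*ty,u)]); R=W@N.T
        if R[:,2]@h>0: best=R
    return np.asarray(cap)-best@Ct,best
E
python3 - <<'E'
from h import *
p,R,_=tcp(); Ct=R.T@(C-p); bt=R.T@b; print(Ct,bt); pickle.dump((Ct,bt),open("held.pkl","wb"))
E
python3 -m handwheel '[[-0.4,0,-0.4,0,0,0],[-0.8,0,-0.8,0,0,0],[-0.8,0,-0.8,0,0,0],[-0.8,0,-0.8,0,0,0],[0,0,0,0,0,0]]'; eval $L
python3 - <<'E'
from h import *
print(tcp()[2]["force"],tcp()[2]["grip_width"])
w=bot.grab_frame("wrist"); cv2.imwrite("pics/w5.png",w["pixels"])
w=bot.grab_frame("scene"); crop(w,(300,200),60,"s5.png",6)
P,R=upright([.53,.0,.30],np.radians(60)); print(P,R.round(2),R@bt); plan(P,R)
E
```

```text
[-0.0034423  -0.00082664 -0.00989262] [ 0.70809024  0.00134058 -0.70612068]
clock: 7.4
position: [0.5, 0.1044, 0.1189]
tool_rot: [3.138, 0.782, 1.766]
force: [0.0, -0.7, -2.3]
grip_width: 0.0368
[ 0.03979969 -0.67627245 -2.32390341] 0.03683930036017584
s5.png origin 240 140 scale 6
[0.53543367 0.00775811 0.29545207] [[ 0.35  0.87  0.35]
 [ 0.61 -0.5   0.61]
 [ 0.71  0.   -0.71]] [ 1.16097750e-03 -6.70290673e-04  9.99999101e-01]
dist mm [ 36.  -96.6 178.4] ang 97.13
[[-0.79,0.07,-0.22,-0,0.0238,0.0127],[-0.75,0.12,-0.33,-0,0.0238,0.0127],[-0.67,0.19,-0.44,-0.0001,0.0238,0.0127],[-0.58,0.23,-0.53,0,0.0238,0.0127],[-0.48,0.28,-0.62,-0,0.0238,0.0128],[-0.36,0.3,-0.67,-0,0.0238,0.0127],[-0.22,0.34,-0.72,-0,0.0238,0.0127],[-0.09,0.34,-0.74,-0.0001,0.0238,0.0127]]
[[0.05,0.35,-0.75,0,0.0238,0.0127],[0.19,0.34,-0.73,0,0.0238,0.0127]]
```

View pics/s5.png

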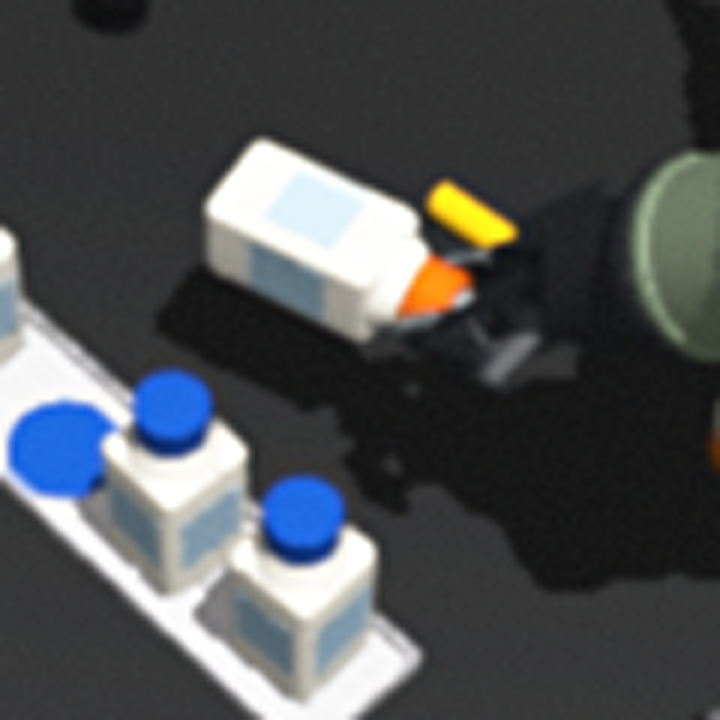

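The bottle is lifted and still level in the grip. Now I'll turn it upright while raising it.

```bash
L='python3 -c "from h import *;log()"'
python3 -m handwheel '[[-0.79,0.07,-0.22,0,0.0238,0.0127],[-0.75,0.12,-0.33,0,0.0238,0.0127],[-0.67,0.19,-0.44,0,0.0238,0.0127],[-0.58,0.23,-0.53,0,0.0238,0.0127],[-0.48,0.28,-0.62,0,0.0238,0.0127],[-0.36,0.3,-0.67,0,0.0238,0.0127],[-0.22,0.34,-0.72,0,0.0238,0.0127],[-0.09,0.34,-0.74,0,0.0238,0.0127]]'; eval $L
python3 - <<'E'
from h import *
P,R=upright([.53,.0,.30],np.radians(60)); plan(P,R); print(tcp()[2]["qpos"].round(2))
E
```

```text
clock: 8.5
position: [0.5276, 0.029, 0.2568]
tool_rot: [3.035, -0.458, 1.232]
force: [-0.0, 0.6, -2.7]
grip_width: 0.0365
dist mm [  7.9 -21.2  38.6] ang 20.68
[[0.02,0.25,-0.54,-0.0002,0.017,0.0089],[0.09,0.25,-0.54,-0.0001,0.0169,0.0089],[0.16,0.24,-0.52,-0.0002,0.017,0.0089]]
[-0.11  0.27  0.23  2.04 -0.74  0.75  0.27]
```

```bash
L='python3 -c "from h import *;log()"'
python3 -m handwheel '[[0.02,0.25,-0.54,0,0.017,0.009],[0.09,0.25,-0.54,0,0.017,0.009],[0.16,0.24,-0.52,0,0.017,0.009],[0,0,0,0,0,0],[0,0,0,0,0,0]]'; eval $L
python3 - <<'E'
from h import *
P,R=upright([.53,.0,.30],np.radians(60)); plan(P,R); print(tcp()[2]["qpos"].round(2), tcp()[2]["force"])
t=bot.grab_frame("scene"); cv2.imwrite("pics/s6.png",t["pixels"]); crop(t,(290,180),70,"s6c.png",5)
p,R,_=tcp(); c=p+R@Ct; bb=R@bt; print(c,bb,proj(t,c),proj(t,c+bb*.028),proj(t,c-bb*.124))
w=bot.grab_frame("top"); crop(w,(270,200),60,"t6.png",5); print(proj(w,c),proj(w,c+bb*.028),proj(w,c-bb*.124))
E
```

```text
clock: 9.12
position: [0.5351, 0.0088, 0.2944]
tool_rot: [-3.138, -0.78, 1.048]
force: [0.2, 0.5, -2.1]
grip_width: 0.0366
dist mm [ 0.3 -1.   1. ] ang 0.45
[[0.01,0.03,-0.05,-0.0007,0.001,0.0001]]
[ 0.15  0.31  0.19  2.05 -1.1   0.96  0.55] [ 0.22638193  0.50742505 -2.06047477]
s6c.png origin 220 110 scale 5
[0.52979644 0.00136927 0.29931509] [0.00622047 0.00322119 0.99997546] [279.13048447 138.70603873] [279.01741185 131.94635685] [279.58788298 166.05013402]
t6.png origin 210 140 scale 5
[301.80623333 218.08720788] [302.89720181 215.28519821] [297.63344215 228.80447553]
```

View pics/s6c.png

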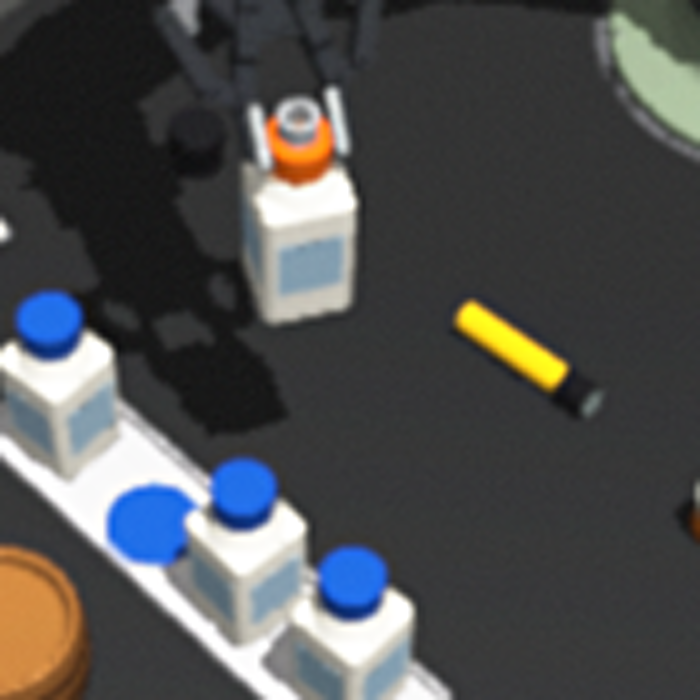

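View pics/t6.png

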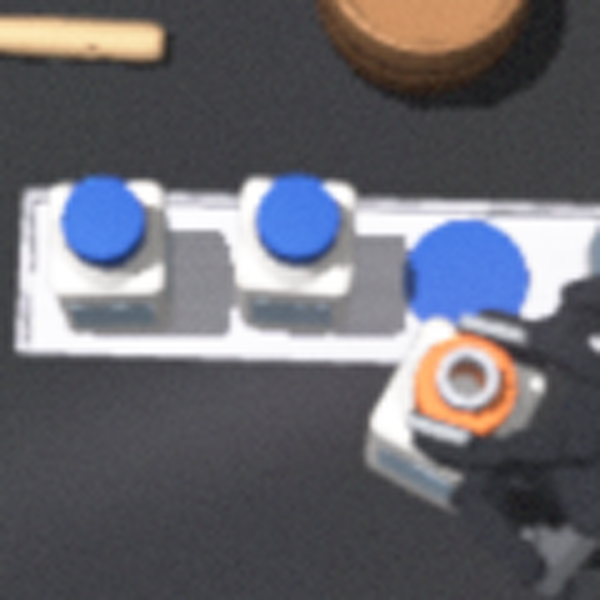

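The bottle hangs upright, with the port ring at (279,133) in the scene view. q5 is near its limit of −1.26, so I'll fit a quick arm model from the logged poses to pick a good yaw.

```bash
cat > kin.py <<'E'
import numpy as np, json, itertools
from scipy.optimize import least_squares
from scipy.spatial.transform import Rotation as Ro
ax="zyzyzyz"
def load(): return [json.loads(l) for l in open("log.jsonl")]
def fk(x,q,s):
    # x: 7 joint zero offsets, z lengths d0..d6(some), x offsets
    off=x[:7]; d=x[7:11]; a=x[11:15]
    T=np.eye(4)
    tr={0:(0,0,d[0]),2:(a[0],0,d[1]),3:(a[1],0,0),4:(a[3],0,d[2]),5:(a[2],0,0)}
    for i in range(7):
        A=np.eye(4); A[:3,:3]=Ro.from_euler(ax[i],s[i]*q[i]+off[i]).as_matrix(); T=T@A
        if i in tr: B=np.eye(4);B[:3,3]=tr[i];T=T@B
    B=np.eye(4);B[2,3]=d[3];T=T@B
    return T
def res(x,D,s):
    r=[]
    for e in D:
        T=fk(x,e["q"],s); r+=list((T[:3,3]-e["p"])*10)+list(Ro.from_matrix(T[:3,:3].T@Ro.from_euler("xyz",e["r"]).as_matrix()).as_rotvec())
    return np.array(r+list(.003*x))
if __name__=="__main__":
    D=load(); best=None
    for s in itertools.product([1,-1],repeat=4):
        s=(s[0],1,s[1],1,s[2],1,s[3])
        for o1 in (0,np.pi/2,np.pi,-np.pi/2):
          for o7 in (0,np.pi/2,np.pi,-np.pi/2):
            x0=np.array([o1,0,0,0,0,0,o7,.35,.4,.4,.3,0,0,0,0.]); 
            r=least_squares(res,x0,args=(D,s),max_nfev=15)
            if best is None or r.cost<best[0]: best=(r.cost,s,r.x)
    r=least_squares(res,best[2],args=(D,best[1])); print(r.cost,best[1],r.x.round(3),len(D))
    print(np.abs(r.fun[:-15]).max())
    json.dump({"s":best[1],"x":r.x.tolist()},open("kin.json","w"))
E
time python3 kin.py
```

```text
0.023063503740263256 (-1, 1, -1, 1, -1, 1, -1) [ 0.041 -0.181 -0.119  0.169 -0.07   0.005  1.527  0.284  0.545  0.408
  0.325  0.131  0.022  0.037 -0.031] 10
0.10502335261386282
real	4m48.913s
user	4m46.725s
sys	0m0.166s
```

```bash
cat > kin2.py <<'E'
from kin import *
s=(-1,1,-1,1,-1,1,-1)
def fk2(x,q):
    T=np.eye(4); V=x[:24].reshape(8,3); off=np.zeros(7); off[6]=x[24]; off[0]=x[25]
    for i in range(7):
        A=np.eye(4);A[:3,3]=V[i]; A[:3,:3]=Ro.from_euler(ax[i],s[i]*q[i]+off[i]).as_matrix(); T=T@A
    B=np.eye(4);B[:3,3]=V[7]; return T@B
def res2(x,D,w=.003):
    r=[]
    for e in D:
        T=fk2(x,e["q"]); r+=list((T[:3,3]-e["p"])*10)+list(Ro.from_matrix(T[:3,:3].T@Ro.from_euler("xyz",e["r"]).as_matrix()).as_rotvec())
    return np.array(r+list(w*(x[:24])))
if __name__=="__main__":
    D=load(); 
    best=None
    for o7 in (0,np.pi/2,np.pi,-np.pi/2):
        x0=np.zeros(26); x0[5]=.35;x0[8]=.2;x0[11]=.2;x0[14]=.2;x0[17]=.2;x0[20]=.1;x0[23]=.2;x0[24]=o7
        r=least_squares(res2,x0,args=(D,))
        if best is None or r.cost<best.cost: best=r
    print(best.cost,best.x[:24].reshape(8,3).round(3),best.x[24:]); print(np.abs(best.fun[:-24]).max(),best.fun[:-24].reshape(-1,6).round(3))
    json.dump(best.x.tolist(),open("kin2.json","w"))
E
time python3 kin2.py
```

```text
1.5065731642078832e-06 [[-0.    -0.     0.16 ]
 [-0.    -0.011  0.16 ]
 [ 0.    -0.011  0.265]
 [-0.    -0.019  0.265]
 [-0.    -0.019  0.21 ]
 [ 0.    -0.     0.21 ]
 [ 0.    -0.     0.164]
 [ 0.     0.     0.164]] [ 1.57079622e+00 -1.26262110e-07]
1.0670771388721079e-06 [[-0. -0. -0. -0. -0. -0.]
 [ 0.  0. -0. -0.  0. -0.]
 [ 0.  0. -0. -0.  0. -0.]
 [-0. -0.  0. -0.  0. -0.]
 [ 0. -0. -0. -0.  0.  0.]
 [-0. -0.  0. -0. -0.  0.]
 [-0. -0.  0. -0.  0.  0.]
 [-0.  0. -0. -0.  0.  0.]
 [-0.  0.  0.  0.  0. -0.]
 [ 0. -0. -0.  0. -0.  0.]]
real	0m4.155s
user	0m4.258s
sys	0m0.223s
```

Exact kinematics (residual 1e-6). Now I'll check reachability for placing and for the gauge work.

```bash
cat > ik.py <<'E'
from h import *
import kin2, json
X=np.array(json.load(open("kin2.json")))
lo=np.array([-2.91,-.3,-1.5,.17,-1.26,.16,-2.52]); hi=np.array([2.91,2.13,1.42,2.43,4.41,1.93,2.52])
from scipy.optimize import least_squares
def ik(P,R,q0,n=1,wt=.01):
    out=[]
    rng=np.random.default_rng(0)
    for k in range(n):
        st=np.clip(q0 if k==0 else rng.uniform(lo,hi),lo+.02,hi-.02)
        def f(q):
            T=kin2.fk2(X,q); return np.concatenate([(T[:3,3]-P)*10,Ro.from_matrix(T[:3,:3].T@R).as_rotvec()*2,wt*(q-q0)])
        r=least_squares(f,st,bounds=(lo+.01,hi-.01),max_nfev=200)
        T=kin2.fk2(X,r.x); e=np.linalg.norm(T[:3,3]-P)*1000; a=np.degrees(Ro.from_matrix(T[:3,:3].T@R).magnitude())
        out.append((e,a,r.x))
    return out
E
python3 - <<'E'
from ik import *
q=tcp()[2]["qpos"]
for cap in ([.53,0,.3],[.6,-.029,.3],[.643,-.029,.3],[.643,-.029,.129]):
  for ph in (60,45,30,15,0):
    P,R=upright(cap,np.radians(ph)); e,a,x=ik(P,R,q)[0]
    print(cap,ph,round(e,1),round(a,2),x.round(2))
E
```

```text
[0.53, 0, 0.3] 60 0.0 0.0 [ 0.15  0.31  0.19  2.06 -1.1   0.96  0.56]
[0.53, 0, 0.3] 45 0.0 0.0 [ 0.18  0.22  0.08  2.18 -1.25  0.72  0.46]
[0.53, 0, 0.3] 30 0.0 0.03 [ 0.94  0.22 -0.88  2.25 -1.25  0.29  0.22]
[0.53, 0, 0.3] 15 4.2 3.19 [ 0.42  0.1  -0.43  2.29 -1.25  0.17 -0.11]
[0.53, 0, 0.3] 0 4.8 4.81 [-1.39  0.19  1.41  2.34 -1.25  0.17 -0.44]
[0.6, -0.029, 0.3] 60 0.0 0.0 [ 0.17  0.43  0.2   1.87 -1.08  1.02  0.51]
[0.6, -0.029, 0.3] 45 0.0 0.0 [ 0.12  0.34  0.2   2.01 -1.23  0.8   0.42]
[0.6, -0.029, 0.3] 30 0.0 0.01 [ 0.48  0.28 -0.33  2.1  -1.25  0.41  0.23]
[0.6, -0.029, 0.3] 15 2.0 1.74 [ 0.4   0.22 -0.36  2.16 -1.25  0.17 -0.05]
[0.6, -0.029, 0.3] 0 4.7 4.03 [-0.77  0.23  0.82  2.2  -1.25  0.17 -0.4 ]
[0.643, -0.029, 0.3] 60 0.0 0.0 [ 0.15  0.49  0.2   1.77 -1.08  1.04  0.45]
[0.643, -0.029, 0.3] 45 0.0 0.0 [ 0.1   0.4   0.2   1.91 -1.21  0.81  0.37]
[0.643, -0.029, 0.3] 30 0.0 0.01 [ 0.29  0.33 -0.14  2.02 -1.25  0.45  0.2 ]
[0.643, -0.029, 0.3] 15 1.1 1.01 [ 0.29  0.28 -0.26  2.08 -1.25  0.17 -0.06]
[0.643, -0.029, 0.3] 0 3.6 3.32 [-0.6   0.29  0.66  2.11 -1.25  0.17 -0.42]
[0.643, -0.029, 0.129] 60 0.0 0.0 [ 0.29  0.73  0.01  1.86 -1.25  0.82  0.8 ]
[0.643, -0.029, 0.129] 45 0.0 0.01 [ 0.68  0.74 -0.58  1.98 -1.25  0.32  0.69]
[0.643, -0.029, 0.129] 30 6.7 6.29 [ 0.68  0.71 -0.64  2.01 -1.25  0.17  0.46]
[0.643, -0.029, 0.129] 15 13.7 12.94 [ 0.36  0.59 -0.32  2.02 -1.25  0.17  0.08]
[0.643, -0.029, 0.129] 0 17.0 16.12 [-0.27  0.56  0.31  2.04 -1.25  0.17 -0.4 ]
```

```bash
python3 - <<'E'
from ik import *
q=tcp()[2]["qpos"]
def seq(caps,phs,q):
    for cap,ph in zip(caps,phs):
        P,R=upright(cap,np.radians(ph)); e,a,x=ik(P,R,q,wt=.003)[0]
        print(np.round(cap,3),ph,round(e,1),round(a,2),x.round(2)); q=x
    return q
phs=list(range(60,331,15))
q=seq([[.53,-.0,.3]]*len(phs),phs,q)
print()
cs=[[.58,-.02,.3],[.643,-.029,.3],[.643,-.029,.24],[.643,-.029,.18],[.643,-.029,.129]]
for end in (330,315,300): print(end); q2=seq(cs,[end]*5,q)
E
```

```text
[ 0.53 -0.    0.3 ] 60 0.0 0.0 [ 0.15  0.31  0.19  2.06 -1.1   0.96  0.56]
[ 0.53 -0.    0.3 ] 75 0.0 0.0 [ 0.18  0.4   0.17  1.92 -0.96  1.16  0.64]
[ 0.53 -0.    0.3 ] 90 0.0 0.0 [ 0.19  0.48  0.14  1.77 -0.83  1.33  0.73]
[ 0.53 -0.    0.3 ] 105 0.0 0.0 [ 0.18  0.56  0.11  1.63 -0.71  1.48  0.82]
[ 0.53 -0.    0.3 ] 120 0.0 0.0 [ 0.16  0.63  0.08  1.5  -0.59  1.61  0.91]
[ 0.53 -0.    0.3 ] 135 0.0 0.0 [ 0.12  0.69  0.04  1.39 -0.46  1.73  1.03]
[ 0.53 -0.    0.3 ] 150 0.0 0.0 [ 0.07  0.73 -0.    1.3  -0.32  1.83  1.15]
[ 0.53 -0.    0.3 ] 165 0.0 0.0 [ 0.02  0.76 -0.04  1.25 -0.18  1.9   1.3 ]
[ 0.53 -0.    0.3 ] 180 0.4 0.25 [-0.16  0.77  0.14  1.24 -0.11  1.92  1.57]
[ 0.53 -0.    0.3 ] 195 0.0 0.0 [-0.21  0.76  0.1   1.26  0.04  1.91  1.72]
[ 0.53 -0.    0.3 ] 210 0.0 0.0 [-0.26  0.73  0.05  1.31  0.19  1.86  1.86]
[ 0.53 -0.    0.3 ] 225 0.0 0.0 [-0.31  0.68  0.    1.39  0.34  1.78  1.99]
[ 0.53 -0.    0.3 ] 240 0.0 0.0 [-0.35  0.62 -0.05  1.5   0.47  1.68  2.11]
[ 0.53 -0.    0.3 ] 255 0.0 0.0 [-0.38  0.56 -0.1   1.63  0.6   1.57  2.2 ]
[ 0.53 -0.    0.3 ] 270 0.0 0.0 [-0.39
[... 834 characters left out ...]
29  0.3  ] 315 5.3 4.27 [ 0.35  0.55 -1.02  1.97  1.46  1.26  2.51]
[ 0.643 -0.029  0.24 ] 315 0.0 0.0 [ 0.33  0.63 -0.97  1.97  1.49  1.24  2.51]
[ 0.643 -0.029  0.18 ] 315 0.0 0.0 [ 0.29  0.74 -0.92  2.01  1.6   1.25  2.39]
[ 0.643 -0.029  0.129] 315 0.0 0.0 [ 0.26  0.83 -0.88  2.03  1.69  1.27  2.29]
300
[ 0.58 -0.02  0.3 ] 300 0.0 0.0 [-0.16  0.39 -0.4   1.95  1.06  1.17  2.51]
[ 0.643 -0.029  0.3  ] 300 0.0 0.0 [ 0.26  0.62 -0.97  1.79  1.3   1.46  2.51]
[ 0.643 -0.029  0.24 ] 300 0.0 0.0 [ 0.23  0.7  -0.93  1.84  1.37  1.43  2.4 ]
[ 0.643 -0.029  0.18 ] 300 0.0 0.0 [ 0.2   0.79 -0.89  1.87  1.45  1.41  2.3 ]
[ 0.643 -0.029  0.129] 300 0.0 0.0 [ 0.18  0.87 -0.86  1.89  1.51  1.4   2.21]
```

```bash
cat > seqq.py <<'E'
from ik import *
def tiltpose(cap,phi,al):
    # al=0: upright ; al: rotate about tool y by -al (tool toward down)
    P,R=upright(cap,phi); R2=R@Ro.from_rotvec([0,-al,0]).as_matrix(); return np.asarray(cap)-R2@Ct,R2
def run(L,q,wt=.003):
    for P,R,n in L:
        e,a,x=ik(P,R,q,wt=wt)[0]; print(n,P.round(3),round(e,1),round(a,2),x.round(2)); q=x
    return q
E
python3 - <<'E'
from seqq import *
r=np.radians
q0=tcp()[2]["qpos"]
for end in (-30,-45,-60):
    L=[]
    c=[.53,0,.3]
    for al in (0,15,30,45): L.append((*tiltpose(c,r(60),r(al)),("t",al)))
    for ph in np.linspace(60,end,7)[1:]: L.append((*tiltpose(c,r(ph),r(45)),("y",ph)))
    for al in (30,15,0): L.append((*tiltpose(c,r(end),r(al)),("t",al)))
    for cc in ([.58,-.02,.3],[.643,-.029,.3],[.643,-.029,.24],[.643,-.029,.18],[.643,-.029,.129]): L.append((*tiltpose(cc,r(end),0),("c")))
    run(L,q0); print()
E
```

```text
('t', 0) [0.535 0.008 0.295] 0.0 0.0 [ 0.15  0.31  0.19  2.06 -1.1   0.96  0.56]
('t', 15) [0.535 0.006 0.293] 0.0 0.0 [-0.05  0.26  0.26  1.98 -0.76  0.88  0.16]
('t', 30) [0.534 0.005 0.291] 0.0 0.0 [-0.26  0.27  0.35  1.89 -0.41  0.92 -0.21]
('t', 45) [0.532 0.003 0.29 ] 0.0 0.0 [-0.44  0.33  0.42  1.79 -0.16  1.05 -0.48]
('y', np.float64(45.0)) [0.533 0.002 0.29 ] 0.0 0.0 [-0.48  0.34  0.48  1.79 -0.18  1.05 -0.72]
('y', np.float64(30.0)) [0.533 0.001 0.29 ] 0.0 0.0 [-0.52  0.35  0.54  1.79 -0.2   1.06 -0.95]
('y', np.float64(15.0)) [0.534 0.    0.29 ] 0.0 0.0 [-0.56  0.36  0.6   1.79 -0.23  1.06 -1.19]
('y', np.float64(0.0)) [ 0.533 -0.001  0.29 ] 0.0 0.0 [-0.61  0.37  0.67  1.79 -0.26  1.06 -1.42]
('y', np.float64(-15.0)) [ 0.533 -0.002  0.29 ] 0.0 0.0 [-0.65  0.39  0.74  1.8  -0.29  1.07 -1.64]
('y', np.float64(-30.0)) [ 0.533 -0.002  0.29 ] 0.0 0.0 [-0.7   0.41  0.81  1.8  -0.33  1.07 -1.87]
('t', 30) [ 0.535 -0.004  0.291] 0.0 0.0 [-0.97  0.3   0.95  1.98 -0.14  0.76 -2.07]
('t', 15) [ 0.536 -0.005  0.293] 0.0 0.0 [-1.35  0.36  1.29  2.16 -0.04  0.46 -2.22]
('t', 0) [ 0.538 
[... 2877 characters left out ...]
0.29 ] 0.0 0.0 [-0.79  0.46  0.96  1.81 -0.42  1.1  -2.3 ]
('t', 30) [ 0.532 -0.006  0.291] 0.0 0.0 [-1.08  0.48  1.16  1.91 -0.27  0.9  -2.46]
('t', 15) [ 0.533 -0.007  0.293] 0.0 0.0 [-1.32  0.66  1.38  2.01 -0.27  0.74 -2.51]
('t', 0) [ 0.534 -0.009  0.295] 16.4 6.37 [-1.37  0.81  1.41  2.06 -0.26  0.61 -2.51]
c [ 0.584 -0.029  0.295] 3.6 1.71 [-1.29  0.88  1.41  2.   -0.31  0.59 -2.51]
c [ 0.647 -0.038  0.295] 0.0 0.0 [-1.17  0.94  1.37  1.86 -0.34  0.63 -2.51]
c [ 0.647 -0.038  0.235] 0.0 0.0 [-1.14  1.01  1.29  1.9  -0.42  0.53 -2.51]
c [ 0.647 -0.038  0.175] 0.0 0.0 [-1.11  1.08  1.21  1.94 -0.5   0.44 -2.51]
c [ 0.647 -0.038  0.124] 0.0 0.0 [-1.08  1.15  1.14  1.95 -0.57  0.37 -2.51]
```

```bash
python3 - <<'E'
from seqq import *
r=np.radians
q0=tcp()[2]["qpos"]
for end in (75,120,135,150):
    L=[]
    c=np.array([.53,0,.3]); e=np.array([.643,-.029,.3])
    for k in (.25,.5,.75,1): L.append((*upright(c+(e-c)*k,r(60+(end-60)*k)),("m",k)))
    for z in (.24,.18,.129): L.append((*upright([.643,-.029,z],r(end)),"c"))
    q=run(L,q0); print()
    T=np.eye(4);V=kin2.fk2
    # wrist and elbow heights
E
```

```text
('m', 0.25) [0.563 0.001 0.295] 0.0 0.0 [ 0.16  0.38  0.18  1.95 -1.06  1.03  0.56]
('m', 0.5) [ 0.591 -0.006  0.295] 0.0 0.0 [ 0.17  0.45  0.18  1.84 -1.02  1.1   0.55]
('m', 0.75) [ 0.619 -0.013  0.295] 0.0 0.0 [ 0.18  0.51  0.18  1.73 -0.99  1.17  0.55]
('m', 1) [ 0.646 -0.02   0.295] 0.0 0.0 [ 0.19  0.58  0.18  1.61 -0.95  1.24  0.54]
c [ 0.646 -0.02   0.235] 0.0 0.0 [ 0.2   0.65  0.15  1.66 -0.99  1.17  0.64]
c [ 0.646 -0.02   0.175] 0.0 0.0 [ 0.22  0.73  0.13  1.69 -1.03  1.1   0.73]
c [ 0.646 -0.02   0.124] 0.0 0.0 [ 0.23  0.8   0.11  1.7  -1.07  1.04  0.81]

('m', 0.25) [0.561 0.002 0.295] 0.0 0.0 [ 0.18  0.44  0.17  1.84 -0.96  1.18  0.62]
('m', 0.5) [ 0.587 -0.005  0.295] 0.0 0.0 [ 0.19  0.57  0.15  1.61 -0.83  1.38  0.68]
('m', 0.75) [ 0.613 -0.012  0.295] 0.0 0.0 [ 0.19  0.7   0.12  1.37 -0.72  1.58  0.74]
('m', 1) [ 0.639 -0.02   0.295] 0.0 0.0 [ 0.17  0.83  0.09  1.11 -0.62  1.78  0.82]
c [ 0.639 -0.02   0.235] 0.0 0.0 [ 0.17  0.89  0.09  1.16 -0.61  1.7   0.88]
c [ 0.639 -0.02   0.175] 0.0 0.0 [ 0.17  0.95  0.08  1.19 -0.61  1.61  0.93]
c [ 0.639 -0.02   0.124] 0.0 0.0
[... 491 characters left out ...]
0 0.0 [ 0.18  1.01 -0.05  1.05 -0.41  1.74  0.99]
c [ 0.637 -0.022  0.124] 0.0 0.0 [ 0.18  1.06 -0.05  1.06 -0.4   1.68  1.02]

('m', 0.25) [0.56  0.002 0.295] 0.0 0.0 [ 0.19  0.49  0.16  1.77 -0.9   1.26  0.66]
('m', 0.5) [ 0.585 -0.005  0.295] 0.0 0.0 [ 0.18  0.65  0.12  1.46 -0.72  1.54  0.77]
('m', 0.75) [ 0.61  -0.014  0.295] 0.0 0.0 [ 0.14  0.81  0.08  1.15 -0.55  1.81  0.91]
('m', 1) [ 0.635 -0.024  0.295] 7.7 4.73 [ 0.26  0.91 -0.37  0.93 -0.14  1.92  0.95]
c [ 0.635 -0.024  0.235] 1.8 1.1 [ 0.22  1.   -0.31  0.91 -0.14  1.92  1.  ]
c [ 0.635 -0.024  0.175] 0.0 0.0 [ 0.22  1.07 -0.31  0.92 -0.12  1.86  1.02]
c [ 0.635 -0.024  0.124] 0.0 0.0 [ 0.22  1.12 -0.31  0.94 -0.1   1.8   1.04]
```

Yaw of about 130° (the gripper body behind the row, between neighbour and basket, clear of both) has comfortable joint margins, so I'll move there.

```bash
python3 - <<'E'
from h import *
P,R=upright([.643,-.029,.275],np.radians(130)); print(P); plan(P,R,8)
E
```

```text
[ 0.63756819 -0.02124059  0.27045207]
dist mm [102.4 -30.5 -24.5] ang 69.74
[[0,0.52,0.17,0.0171,0.0001,-0.0172],[-0.06,0.53,0.12,0.017,0,-0.0171],[-0.11,0.54,0.05,0.0171,0.0001,-0.0172],[-0.17,0.52,0,0.0171,0.0001,-0.0172],[-0.22,0.49,-0.05,0.0171,0,-0.0172],[-0.28,0.46,-0.1,0.017,0.0001,-0.0171],[-0.33,0.42,-0.16,0.0171,0.0001,-0.0172],[-0.36,0.36,-0.19,0.0171,0,-0.0172]]
```

```bash
L='python3 -c "from h import *;log()"'
python3 -m handwheel '[[0,0.52,0.17,0.0171,0,-0.0172],[-0.06,0.53,0.12,0.0171,0,-0.0172],[-0.11,0.54,0.05,0.0171,0,-0.0172],[-0.17,0.52,0,0.0171,0,-0.0172],[-0.22,0.49,-0.05,0.0171,0,-0.0172],[-0.28,0.46,-0.1,0.0171,0,-0.0172],[-0.33,0.42,-0.16,0.0171,0,-0.0172],[-0.36,0.36,-0.19,0.0171,0,-0.0172]]'
python3 -m handwheel '[[0,0,0,0,0,0],[0,0,0,0,0,0]]'; eval $L
python3 - <<'E'
from h import *
P,R=upright([.643,-.029,.275],np.radians(130)); plan(P,R,1); print(tcp()[2]["qpos"].round(2), tcp()[2]["force"])
p,R,_=tcp(); c=p+R@Ct; bb=R@bt; print(c,bb)
t=bot.grab_frame("scene"); crop(t,(255,180),60,"s7c.png",6); print(proj(t,c),proj(t,c+bb*.028),proj(t,c-bb*.124))
w=bot.grab_frame("top"); crop(w,(300,190),60,"t7.png",6); print(proj(w,c),proj(w,c+bb*.028),proj(w,c-bb*.124))
w=bot.grab_frame("wrist"); cv2.imwrite("pics/w7.png",w["pixels"])
E
```

```text
clock: 10.22
position: [0.6384, -0.0216, 0.2704]
tool_rot: [-3.139, -0.783, 2.273]
force: [1.2, 0.0, -1.9]
grip_width: 0.037
clock: 10.48
position: [0.6376, -0.0217, 0.2706]
tool_rot: [-3.14, -0.784, 2.267]
force: [-0.3, -0.2, -2.4]
grip_width: 0.0366
dist mm [-0.1  0.4 -0.2] ang 0.18
[[0.01,0.01,0.01,-0.0001,0.0004,-0.0002]]
[ 0.15  0.9   0.06  1.03 -0.52  1.84  0.92] [-0.30159872 -0.20581865 -2.36397171]
[ 0.64305181 -0.02941086  0.27518237] [4.07506223e-04 3.80445787e-03 9.99992680e-01]
s7c.png origin 195 120 scale 6
[243.39637923 160.49978107] [242.69903444 154.02948272] [246.21551464 186.6570673 ]
t7.png origin 240 130 scale 6
[314.31558281 165.78549701] [315.69649984 161.74436173] [309.000565   181.33944092]
```

View pics/s7c.png

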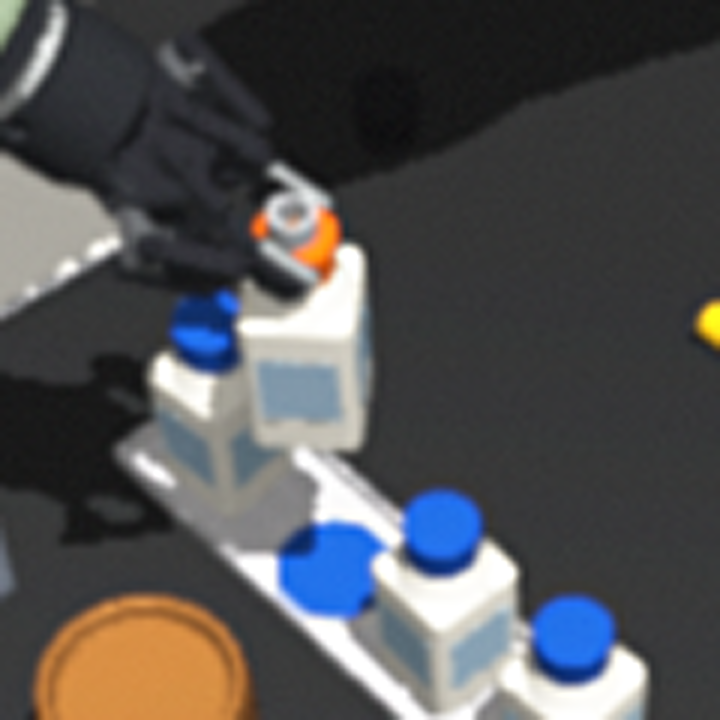

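View pics/t7.png

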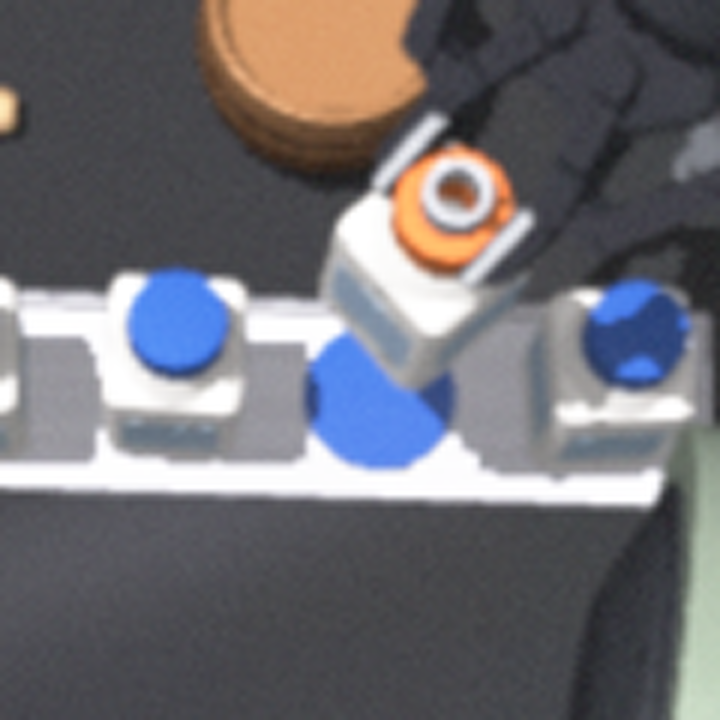

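View pics/w7.png

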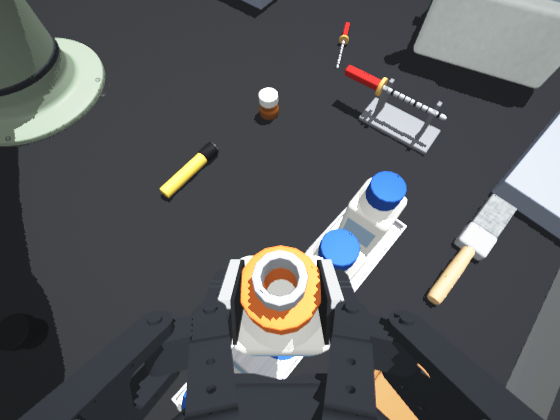

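The bottle hangs over the coaster; the ring at (316,162) in the top view is within 1 px of the prediction. Now I'll lower it.

```bash
L='python3 -c "from h import *;log()"'
python3 -m handwheel '[[-0.4,0,0.4,0,0,0],[-0.7,0,0.7,0,0,0],[-0.7,0,0.7,0,0,0],[-0.7,0,0.7,0,0,0],[-0.7,0,0.7,0,0,0],[0,0,0,0,0,0],[0,0,0,0,0,0]]'; eval $L
python3 - <<'E'
from h import *
P,R=upright([.643,-.029,.129],np.radians(130)); plan(P,R,3); print(tcp()[2]["force"])
p,R,_=tcp(); c=p+R@Ct; bb=R@bt; print(c,bb)
t=bot.grab_frame("scene"); crop(t,(255,200),60,"s8c.png",6)
w=bot.grab_frame("top"); crop(w,(305,190),60,"t8.png",6); print(proj(w,c),proj(w,c+bb*.028),proj(w,c-bb*.124))
E
```

```text
clock: 11.5
position: [0.6381, -0.0224, 0.1583]
tool_rot: [3.141, -0.784, 2.269]
force: [0.6, -0.5, -1.5]
grip_width: 0.0366
dist mm [ -0.5   1.2 -33.9] ang 0.15
[[-0.31,0,0.33,0,0.0001,-0],[-0.31,0.01,0.33,0,0.0002,-0],[-0.3,0,0.33,0,0.0001,-0]]
[ 0.6070823  -0.49101347 -1.51664853]
[ 0.64348852 -0.03014568  0.16289941] [-7.24590974e-04  2.79208266e-03  9.99995840e-01]
s8c.png origin 195 140 scale 6
t8.png origin 245 130 scale 6
[309.58217297 179.80639762] [310.71978718 176.53383776] [305.14553295 192.56922173]
```

View pics/s8c.png

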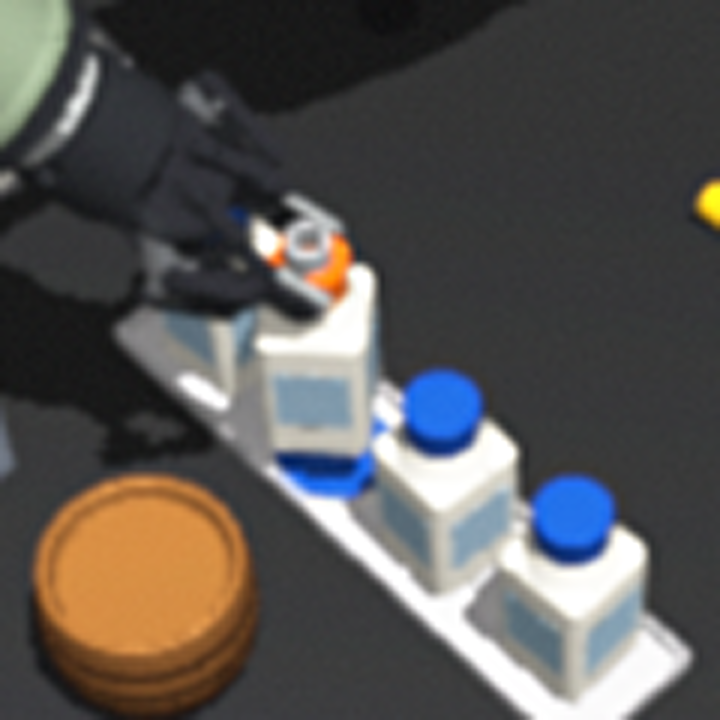

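View pics/t8.png

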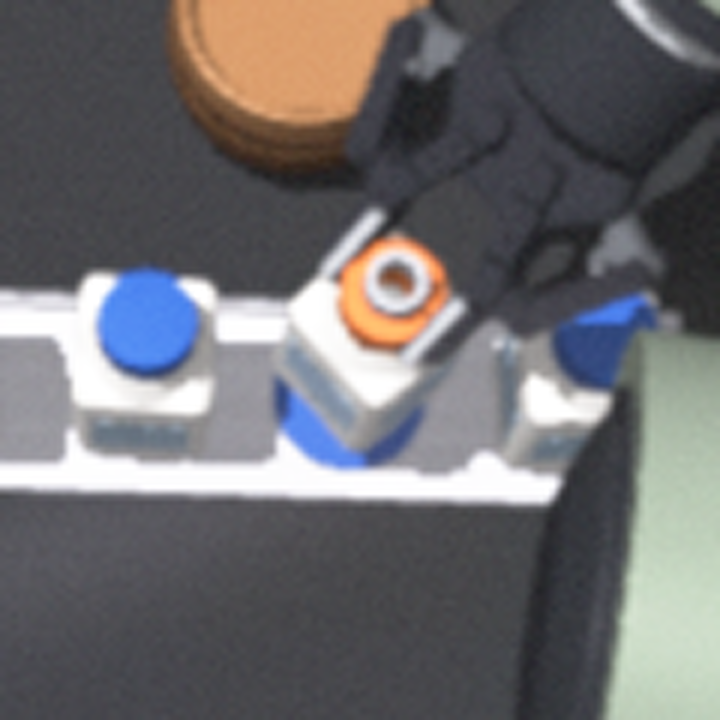

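```bash
python3 - <<'E'
from h import *
w=bot.grab_frame("top")
p,R,_=tcp(); print(p,R.round(3))
for px in ((652,270),(590,300),(505,335),(425,360)):
    q=(245+px[0]/6,130+px[1]/6)
    for z in (.16,.18,.2,.22,.25):
        X=back(w,q,z); print(px,z,X.round(3), (R.T@(X-p)).round(3))
v=bot.grab_frame("wrist"); cv2.imwrite("pics/w8.png",v["pixels"])
print(proj(v,[.636,-.117,.139]))
E
```

```text
[ 0.63817847 -0.02244824  0.15874827] [[-0.456  0.766 -0.453]
 [ 0.543  0.643  0.541]
 [ 0.706  0.001 -0.708]]
(652, 270) 0.16 [ 0.654 -0.132  0.16 ] [-0.066 -0.058 -0.067]
(652, 270) 0.18 [ 0.649 -0.128  0.18 ] [-0.047 -0.059 -0.077]
(652, 270) 0.2 [ 0.643 -0.124  0.2  ] [-0.028 -0.061 -0.086]
(652, 270) 0.22 [ 0.638 -0.12   0.22 ] [-0.01  -0.063 -0.096]
(652, 270) 0.25 [ 0.63  -0.114  0.25 ] [ 0.019 -0.066 -0.11 ]
(590, 300) 0.16 [ 0.643 -0.107  0.16 ] [-0.047 -0.051 -0.049]
(590, 300) 0.18 [ 0.638 -0.104  0.18 ] [-0.029 -0.053 -0.059]
(590, 300) 0.2 [ 0.632 -0.101  0.2  ] [-0.011 -0.055 -0.069]
(590, 300) 0.22 [ 0.627 -0.097  0.22 ] [ 0.008 -0.057 -0.079]
(590, 300) 0.25 [ 0.619 -0.092  0.25 ] [ 0.035 -0.059 -0.094]
(505, 335) 0.16 [ 0.63  -0.075  0.16 ] [-0.023 -0.04  -0.025]
(505, 335) 0.18 [ 0.624 -0.072  0.18 ] [-0.006 -0.042 -0.036]
(505, 335) 0.2 [ 0.619 -0.069  0.2  ] [ 0.012 -0.044 -0.046]
(505, 335) 0.22 [ 0.614 -0.066  0.22 ] [ 0.03  -0.046 -0.056]
(505, 335) 0.25 [ 0.607 -0.062  0.25 ] [ 0.057 -0.049 -0.072]
(425, 360) 0.16 [ 0.62  -0.044  0.16 ] [-0.003 -0.028 -0.004]
(425, 360) 0.18 [ 0.615 -0.042  0.18 ] [ 0.015 -0.03  -0.015]
(425, 360) 0.2 [ 0.61  -0.039  0.2  ] [ 0.033 -0.032 -0.026]
(425, 360) 0.22 [ 0.605 -0.037  0.22 ] [ 0.05  -0.034 -0.036]
(425, 360) 0.25 [ 0.598 -0.034  0.25 ] [ 0.077 -0.038 -0.053]
[149.82500608 431.92323585]
```

View pics/w8.png

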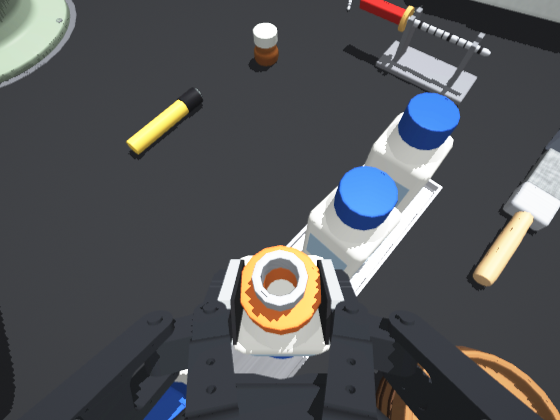

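Clearances to neighbour 3 work out at 20 mm or more. Continuing down, slowing near contact.

```bash
L='python3 -c "from h import *;log()"'
python3 -m handwheel '[[-0.4,0,0.4,0,0,0],[-0.4,0.02,0.4,0,0,0],[-0.05,0,0.05,0,0,0],[0,0,0,0,0,0]]'; eval $L
python3 -c "
from h import *
P,R=upright([.643,-.029,.129],np.radians(130)); plan(P,R,1); print(tcp()[2]['force'])"
```

```text
clock: 12.2
position: [0.6374, -0.0211, 0.1311]
tool_rot: [3.14, -0.789, 2.271]
force: [-11.3, -1.3, 42.6]
grip_width: 0.0365
dist mm [ 0.2 -0.1 -6.6] ang 0.19
[[-0.19,0,0.18,-0.0001,-0.0004,0.0003]]
[-11.32590228  -1.26696918  42.63772003]
```

```bash
python3 -m handwheel '[[-0.03,0,0.03,0,0,0],[-0.03,0,0.03,0,0,0],[0,0,0,0,0,0]]'; python3 -m handwheel '[[-0.03,0,0.03,0,0,0],[0,0,0,0,0,0]]'
python3 -c "
from h import *
P,R=upright([.643,-.029,.129],np.radians(130)); plan(P,R,1); print(tcp()[2]['force'],tcp()[2]['moment'])"
```

```text
clock: 12.58
position: [0.6372, -0.0209, 0.1306]
tool_rot: [3.139, -0.791, 2.273]
force: [-18.0, -2.4, 59.6]
grip_width: 0.0368
clock: 12.82
position: [0.6371, -0.0207, 0.1305]
tool_rot: [3.138, -0.792, 2.274]
force: [-19.0, -2.8, 67.0]
grip_width: 0.0366
dist mm [ 0.5 -0.5 -6. ] ang 0.33
[[-0.19,-0,0.15,-0,-0.0008,0.0005]]
[-19.03496641  -2.75728716  66.99100128] [6.25411333 8.78435169 2.36375618]
```

Contact came 6 mm too early, so probably a body corner is on the tray's raised edge (the bottle is turned 42° to the tray). I'll back off and look.

```bash
python3 -m handwheel '[[0.2,0,-0.2,0,0,0],[0.2,0,-0.2,0,0,0],[0.2,0,-0.2,0,0,0],[0,0,0,0,0,0]]'
python3 - <<'E'
from seqq import *
P,R=upright([.643,-.029,.145],np.radians(130)); plan(P,R,1); print(tcp()[2]["force"])
p,R,_=tcp(); c=p+R@Ct; bb=R@bt; print(c,bb)
t=bot.grab_frame("scene"); crop(t,(255,205),45,"s9c.png",8)
print(proj(t,c-bb*.124),proj(t,c+bb*.028))
q=tcp()[2]["qpos"]; r=np.radians
run([(*upright([.643,-.029,z],r(ph)),(ph,z)) for ph,z in ((140,.145),(150,.145),(155,.145),(160,.145),(160,.129))],q)
run([(*upright([.643,-.029,z],r(ph)),(ph,z)) for ph,z in ((120,.145),(110,.145),(105,.145),(105,.129))],q)
E
```

```text
clock: 13.32
position: [0.6383, -0.0221, 0.1458]
tool_rot: [-3.141, -0.784, 2.268]
force: [-0.3, -0.5, -1.9]
grip_width: 0.0368
dist mm [-0.7  0.8 -5.4] ang 0.14
[[-0.12,0,0.18,0,0.0004,-0.0001]]
[-0.34161878 -0.46832221 -1.87636206]
[ 0.64368936 -0.02983459  0.15038587] [-3.24698469e-04  2.95187537e-03  9.99995590e-01]
s9c.png origin 210 160 scale 8
[248.53534122 209.64921752] [245.47613731 181.37551092]
(140, 0.145) [ 0.636 -0.022  0.14 ] 0.0 0.0 [ 0.12  1.06  0.04  1.02 -0.42  1.75  1.1 ]
(150, 0.145) [ 0.635 -0.024  0.14 ] 0.0 0.0 [ 0.08  1.1   0.03  0.95 -0.33  1.83  1.19]
(155, 0.145) [ 0.635 -0.024  0.14 ] 0.0 0.0 [ 0.06  1.11  0.03  0.92 -0.28  1.86  1.25]
(160, 0.145) [ 0.634 -0.025  0.14 ] 0.0 0.0 [ 0.04  1.12  0.03  0.89 -0.24  1.89  1.3 ]
(160, 0.129) [ 0.634 -0.025  0.124] 0.0 0.0 [ 0.04  1.14  0.03  0.9  -0.23  1.87  1.31]
(120, 0.145) [ 0.639 -0.02   0.14 ] 0.0 0.0 [ 0.18  0.98  0.06  1.2  -0.59  1.57  0.95]
(110, 0.145) [ 0.641 -0.02   0.14 ] 0.0 0.0 [ 0.2   0.94  0.07  1.31 -0.68  1.46  0.89]
(105, 0.145) [ 0.641 -0.02   0.14 ] 0.0 0.0 [ 0.21  0.92  0.08  1.36 -0.73  1.4   0.86]
(105, 0.129) [ 0.641 -0.02   0.124] 0.0 0.0 [ 0.21  0.94  0.07  1.37 -0.73  1.39  0.88]
```

View pics/s9c.png

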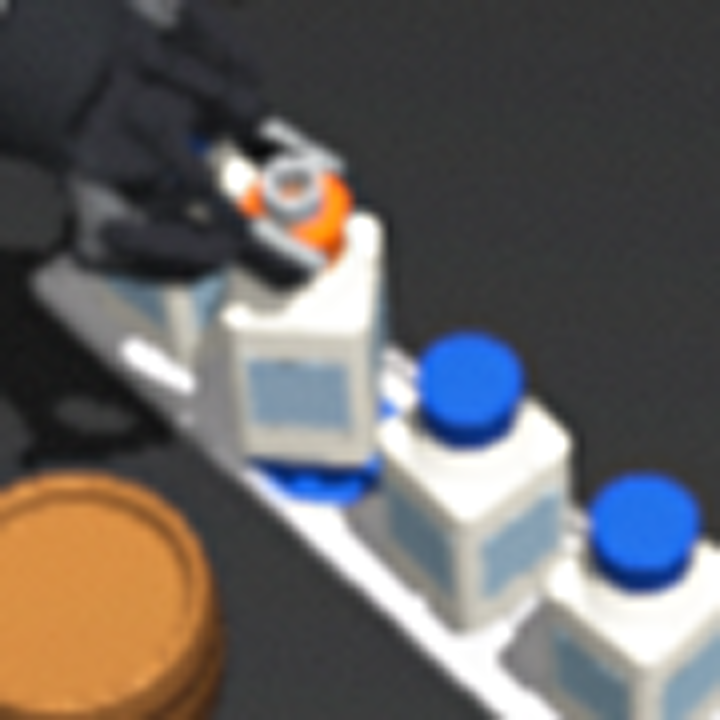

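```bash
python3 -c "
from h import *
P,R=upright([.643,-.029,.149],np.radians(160)); plan(P,R,4)"
```

```text
dist mm [-3.7 -2.9 -1.1] ang 30.02
[[-0.01,-0.05,0.01,0.0147,0.0001,-0.0148],[0,-0.04,0.01,0.0148,0.0001,-0.0147],[0,-0.05,0.02,0.0147,0,-0.0147],[0.01,-0.04,0.02,0.0147,0.0001,-0.0148]]
```

```bash
python3 -m handwheel '[[0,-0.05,0.01,0.0147,0,-0.0147],[0,-0.05,0.01,0.0147,0,-0.0147],[0,-0.05,0.02,0.0147,0,-0.0147],[0,-0.05,0.02,0.0147,0,-0.0147],[0,0,0,0,0,0],[0,0,0,0,0,0]]'
python3 -c "
from h import *
P,R=upright([.643,-.029,.149],np.radians(160)); plan(P,R,1);P,R=upright([.643,-.029,.137],np.radians(160)); plan(P,R,1); print(tcp()[2]['force'])
t=bot.grab_frame('top'); crop(t,(305,190),50,'t10.png',7)"
```

```text
clock: 14.12
position: [0.634, -0.0258, 0.1444]
tool_rot: [-3.139, -0.785, 2.786]
force: [-0.7, 0.5, -1.9]
grip_width: 0.0367
dist mm [0.4 0.8 0.1] ang 0.31
[[-0,0.04,-0,0.0004,0.0002,-0.0007]]
dist mm [  0.4   0.8 -11.9] ang 0.31
[[-0.34,0.04,0.34,0.0004,0.0002,-0.0007]]
[-0.70003198  0.49164139 -1.86853958]
t10.png origin 255 140 scale 7
```

View pics/t10.png

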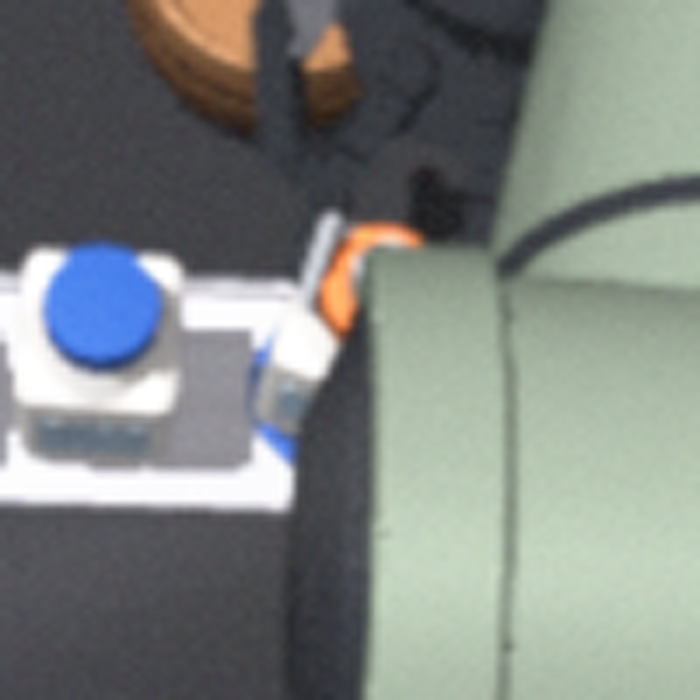

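Now going down in small steps, watching the force.

```bash
python3 -m handwheel '[[-0.2,0,0.2,0,0,0],[-0.14,0.03,0.14,0,0,0],[0,0,0,0,0,0]]'
python3 -m handwheel '[[-0.06,0,0.06,0,0,0],[0,0,0,0,0,0]]'
python3 -c "
from h import *
P,R=upright([.643,-.029,.129],np.radians(160)); plan(P,R,1)"
```

```text
clock: 14.55
position: [0.6342, -0.0246, 0.132]
tool_rot: [-3.14, -0.786, 2.79]
force: [-0.5, -0.3, -1.7]
grip_width: 0.0366
clock: 14.8
position: [0.6344, -0.0246, 0.1305]
tool_rot: [-3.14, -0.785, 2.79]
force: [-1.1, -0.6, -2.7]
grip_width: 0.0369
dist mm [ 0.  -0.4 -6. ] ang 0.13
[[-0.17,-0.01,0.16,0.0001,0.0002,-0.0003]]
```

```bash
python3 -m handwheel '[[-0.06,0,0.06,0,0,0],[0,0,0,0,0,0]]';python3 -m handwheel '[[-0.04,0,0.04,0,0,0],[0,0,0,0,0,0]]'
python3 -c "
from h import *
P,R=upright([.643,-.029,.129],np.radians(160)); plan(P,R,1)"
```

```text
clock: 15.05
position: [0.6344, -0.0245, 0.1283]
tool_rot: [-3.14, -0.785, 2.79]
force: [-0.4, 0.6, -1.2]
grip_width: 0.0368
clock: 15.3
position: [0.6344, -0.0246, 0.1269]
tool_rot: [-3.14, -0.785, 2.79]
force: [-1.2, 0.9, -2.1]
grip_width: 0.0365
dist mm [ 0.  -0.4 -2.5] ang 0.13
[[-0.07,-0.01,0.06,0.0001,0.0003,-0.0003]]
```

```bash
python3 -m handwheel '[[-0.03,0,0.03,0,0,0],[0,0,0,0,0,0]]';python3 -m handwheel '[[-0.03,0,0.03,0,0,0],[0,0,0,0,0,0]]'
python3 -c "
from h import *
P,R=upright([.643,-.029,.129],np.radians(160)); plan(P,R,1)"
```

```text
clock: 15.55
position: [0.6344, -0.0246, 0.1259]
tool_rot: [-3.14, -0.785, 2.79]
force: [-0.3, 0.4, -1.8]
grip_width: 0.0368
clock: 15.8
position: [0.6345, -0.0246, 0.1253]
tool_rot: [-3.141, -0.785, 2.791]
force: [-1.2, 0.3, 3.7]
grip_width: 0.0367
dist mm [-0.1 -0.4 -0.9] ang 0.13
[[-0.03,-0.02,0.02,0.0001,0.0003,-0.0002]]
```

Touched down at the expected height. Releasing with a partial opening.

```bash
python3 -m handwheel '[[0,0,0,0,0,0],[0,0,0,0,0,0],[0,0,0,0,0,0],[0,0,0,0,0,0],[0,0,0,0,0,0],[0,0,0,0,0,0]]' -0.4 60
python3 - <<'E'
from h import *
print(tcp()[2]['force'],tcp()[2]['grip_width'])
t=bot.grab_frame("scene"); crop(t,(255,200),50,"s11.png",7)
t=bot.grab_frame("wrist"); cv2.imwrite("pics/w11.png",t["pixels"])
p,R,_=tcp(); P=p-R[:,2]*.12; plan(P,R,5)
E
```

```text
clock: 16.55
position: [0.6345, -0.0246, 0.1249]
tool_rot: [-3.141, -0.785, 2.79]
force: [0.4, -0.1, 0.4]
grip_width: 0.0599
[ 0.41276733 -0.08294172  0.37190549] 0.05987662577766403
s11.png origin 205 150 scale 7
dist mm [ 79.7 -29.1  84.9] ang 0.0
[[0,-0,-0.96,0,0,0],[0,-0,-0.96,0,0,0],[-0,-0,-0.96,0,0,0],[-0,-0,-0.96,0,0,0],[-0,-0,-0.96,0,0,0]]
```

View pics/s11.png

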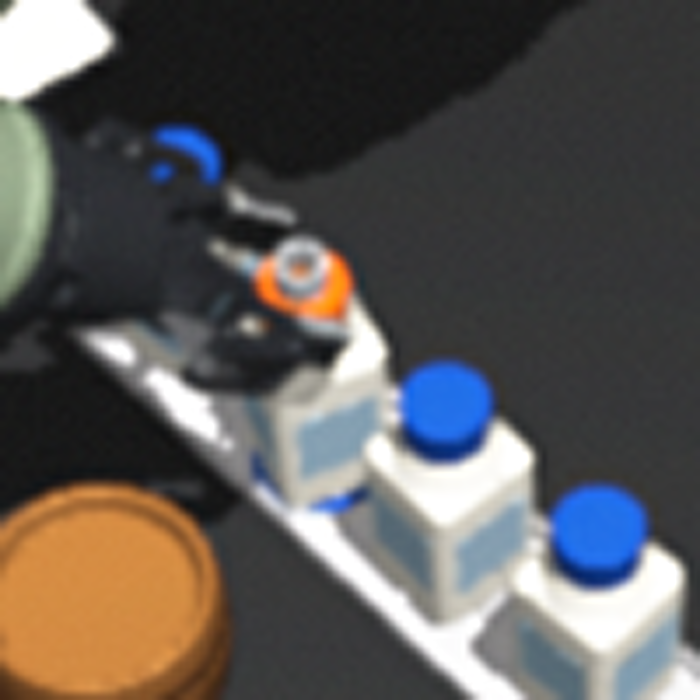

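View pics/w11.png

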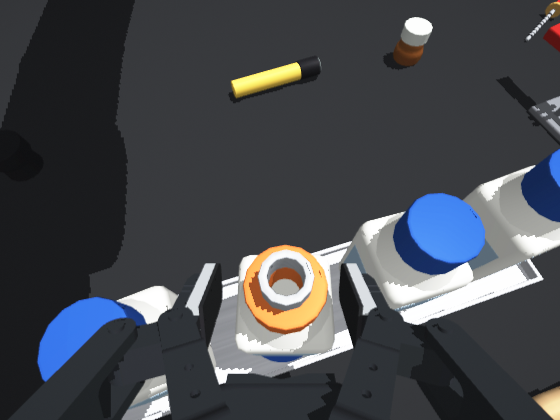

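The bottle stands released (w11: cap (286,288), fingers clear on both sides). I'll retreat straight up, then plan the gauge grasp.

```bash
python3 -m handwheel '[[0.2,0,-0.2,0,0,0],[0.4,0,-0.4,0,0,0],[0.7,0,-0.7,0,0,0],[0.7,0,-0.7,0,0,0],[0.7,0,-0.7,0,0,0],[0.7,0,-0.7,0,0,0],[0,0,0,0,0,0]]'
cat > gz.py <<'E'
from ik import *
g=unit([-1,-.05,0]); G=np.array([.495,.3605,.06])
go=bot.grasp_offset
def glie(al,bk=0,G=G,g=g,sgn=1,s=0):
    tz=np.cos(al)*np.array([0,0,-1.])-np.sin(al)*g; R=frame(tz,sgn*np.cross([0,0,1.],g)); return G+tz*(go-s-bk),R
def gup(al,ph,Gp,sgn=1,s=0):
    h=np.array([np.cos(ph),np.sin(ph),0]); tz=np.cos(al)*h+np.sin(al)*np.array([0,0,-1.])
    R=frame(tz,sgn*np.cross([0,0,1.],h)); return np.asarray(Gp)+tz*(go-s),R
E
python3 - <<'E'
from gz import *
q=tcp()[2]["qpos"]; r=np.radians; print(q.round(2),tcp()[0])
for al in (15,30,45):
  for sg in (1,-1):
    S=[x for x in ik(*glie(r(al),sgn=sg),q,n=12) if x[0]<.5]
    S.sort(key=lambda x:np.linalg.norm(x[2]-q)); print(al,sg,len(S),[x[2].round(2).tolist() for x in S[:2]])
    U=[gup(r(al),0,[.5,.3,.3],sgn=sg)]
for al in (15,30,45):
  for ph in range(0,360,30):
    for sg in (1,-1):
      S=[x for x in ik(*gup(r(al),r(ph),[.643,-.029,.195],sgn=sg),q,n=8) if x[0]<.5]
      S=[x for x in S if ik(*gup(r(al),r(ph),[.643,-.029,.34],sgn=sg),x[2])[0][0]<.5]
      if S: S.sort(key=lambda x:np.linalg.norm(x[2]-q)); print("up",al,ph,sg,len(S),S[0][2].round(2).tolist())
E
```

```text
clock: 17.52
position: [0.6162, -0.02, 0.2363]
tool_rot: [3.131, -0.756, 2.791]
force: [0.1, 0.1, -0.4]
grip_width: 0.0599
[ 0.12  0.97 -0.17  0.95 -0.14  1.93  1.19] [ 0.61620013 -0.02000685  0.23625646]
15 1 8 [[-1.42, 0.99, 0.94, 1.97, -1.24, 0.59, -1.26], [-1.42, 0.99, 0.94, 1.97, -1.24, 0.59, -1.26]]
15 -1 4 [[-0.99, 0.72, 0.25, 1.95, 0.07, 0.3, 0.74], [-0.99, 0.72, 0.25, 1.95, 0.07, 0.3, 0.74]]
30 1 3 [[-0.35, 0.84, -0.78, 2.06, 1.66, 0.91, 2.47], [-0.35, 0.84, -0.78, 2.06, 1.66, 0.91, 2.47]]
30 -1 7 [[-0.17, 0.99, -1.08, 2.05, 1.73, 1.16, -0.6], [-0.17, 0.99, -1.08, 2.05, 1.73, 1.16, -0.6]]
45 1 3 [[-0.5, 0.89, -0.71, 2.17, 1.95, 1.15, 2.1], [-0.5, 0.89, -0.71, 2.17, 1.95, 1.15, 2.1]]
45 -1 6 [[-0.21, 1.16, -1.16, 2.16, 2.04, 1.54, -0.8], [-0.21, 1.16, -1.16, 2.16, 2.04, 1.54, -0.8]]
up 15 0 1 3 [0.94, 1.5, -1.49, 2.39, 2.9, 1.42, -0.07]
up 15 0 -1 1 [0.25, 0.8, -0.42, 2.42, 3.02, 1.37, 1.87]
up 15 30 1 3 [1.27, 1.5, -1.49, 2.2, 2.73, 0.43, 0.33]
up 15 30 -1 1 [-0.37, 1.18, 0.96, 2.28, 3.8, 1.92, 0.95]
up 15 60 1 4 [0.86, 0.95, -0.63, 1.85, -1.25, 0.87, -2.12]
up 15 60 -1 4 [0
[... 1909 characters left out ...]
p 45 60 -1 5 [0.25, 0.64, 0.05, 1.84, -1.18, 0.87, 0.67]
up 45 90 1 6 [-0.06, 0.87, 0.58, 1.54, -1.13, 1.5, -2.2]
up 45 90 -1 5 [0.3, 0.78, -0.02, 1.52, -0.79, 1.23, 0.7]
up 45 120 1 6 [-0.08, 1.02, 0.61, 1.22, -0.92, 1.79, -1.99]
up 45 120 -1 4 [0.26, 0.93, -0.1, 1.2, -0.49, 1.57, 0.84]
up 45 240 1 5 [-0.62, 1.03, 0.7, 1.28, 0.05, 1.46, -0.6]
up 45 240 -1 3 [-0.14, 0.92, -0.28, 1.24, 0.67, 1.7, 2.07]
up 45 270 1 5 [-0.85, 0.95, 0.84, 1.61, 0.14, 0.98, -0.3]
up 45 270 -1 2 [-0.14, 0.78, -0.38, 1.56, 0.96, 1.43, 2.23]
up 45 300 1 5 [-1.08, 1.01, 1.14, 1.93, -0.29, 0.43, 0.45]
up 45 300 -1 6 [-1.13, 1.26, 1.41, 1.93, -0.93, 0.59, -2.13]
up 45 330 1 4 [0.42, 0.69, -0.98, 2.1, 1.77, 1.08, -0.62]
```

```bash
cat >> gz.py <<'E'
def way(P0,R0,P1,R1,n):
    w=Ro.from_matrix(R0.T@R1).as_rotvec(); return [(P0+(P1-P0)*k/n,R0@Ro.from_rotvec(w*k/n).as_matrix()) for k in range(1,n+1)]
def follow(L,q,show=True,wt=.003):
    bad=0
    for P,R in L:
        e,a,x=ik(P,R,q,wt=wt)[0]; d=np.abs(x-q).max(); q=x
        if show: print(P.round(3),round(e,1),round(a,1),x.round(2),"d",round(d,2))
    return q
E
python3 - <<'E'
from gz import *
r=np.radians; q=tcp()[2]["qpos"]; p,R,_=tcp()
for al,ph in ((20,100),(30,100)):
    print(al,ph)
    Pb,Rb=glie(r(al),bk=.12,sgn=-1); Pl,_=glie(r(al),sgn=-1)
    print("ang",np.degrees(Ro.from_matrix(R.T@Rb).magnitude()))
    Pt=p+np.array([-.1,.1,.05])
    q1=follow(way(p,R,Pt,R,1)+way(Pt,R,Pb,Rb,6)+way(Pb,Rb,Pl,Rb,2),q)
    Pu,Ru=gup(r(al),r(ph),[.643,-.029,.345],sgn=-1); Pm=Pl+np.array([0,0,.2])
    print("ang",np.degrees(Ro.from_matrix(Rb.T@Ru).magnitude()))
    q2=follow(way(Pl,Rb,Pm,Rb,2)+way(Pm,Rb,Pu,Ru,8)+way(Pu,Ru,Pu-[0,0,.15],Ru,2),q1)
E
```

```text
20 100
ang 66.98417977720503
[0.516 0.08  0.286] 0.0 0.0 [ 0.04  0.73 -0.22  1.32 -0.22  1.77  1.07] d 0.36
[0.507 0.126 0.264] 0.0 0.0 [-0.03  0.63 -0.25  1.46 -0.18  1.54  1.07] d 0.23
[0.498 0.173 0.243] 0.0 0.0 [-0.12  0.55 -0.27  1.59 -0.12  1.31  1.03] d 0.23
[0.488 0.219 0.221] 0.0 0.0 [-0.23  0.49 -0.29  1.72 -0.04  1.08  0.95] d 0.23
[0.479 0.266 0.199] 0.0 0.0 [-0.38  0.44 -0.28  1.84  0.09  0.85  0.81] d 0.22
[0.47  0.312 0.177] 0.0 0.0 [-0.59  0.43 -0.2   1.94  0.29  0.66  0.57] d 0.24
[0.46  0.359 0.155] 0.0 0.0 [-0.9   0.46 -0.01  2.02  0.59  0.5   0.21] d 0.35
[0.481 0.36  0.099] 0.0 0.0 [-0.92  0.58  0.05  2.02  0.65  0.38  0.15] d 0.12
[0.501 0.361 0.042] 0.0 0.0 [-0.95  0.7   0.13  2.    0.69  0.26  0.11] d 0.13
ang 115.96829425608723
[0.501 0.361 0.142] 0.0 0.0 [-0.85  0.52 -0.    1.95  0.56  0.49  0.3 ] d 0.22
[0.501 0.361 0.242] 0.0 0.0 [-0.8   0.38 -0.07  1.87  0.43  0.7   0.46] d 0.21
[0.519 0.314 0.254] 0.0 0.0 [-0.55  0.36 -0.15  1.82  0.13  0.75  0.69] d 0.3
[0.536 0.268 0.266] 0.0 0.0 [-0.32  0.39 -0.2   1.75 -0.12  0.86  0.87] d 0.26
[0.553 0.221 0.278] 0.
[... 1637 characters left out ...]
 0.0 0.0 [-0.25  0.34 -0.37  1.85  0.16  0.7   0.58] d 0.32
[0.555 0.221 0.278] 0.0 0.0 [-0.03  0.38 -0.42  1.77 -0.09  0.83  0.75] d 0.24
[0.572 0.174 0.29 ] 0.0 0.0 [ 0.13  0.44 -0.43  1.67 -0.26  0.99  0.81] d 0.17
[0.589 0.127 0.301] 0.0 0.0 [ 0.25  0.53 -0.42  1.56 -0.38  1.16  0.81] d 0.17
[0.606 0.08  0.313] 0.0 0.0 [ 0.36  0.62 -0.4   1.46 -0.48  1.32  0.76] d 0.16
[0.623 0.034 0.324] 0.0 0.0 [ 0.44  0.71 -0.38  1.35 -0.58  1.47  0.66] d 0.15
[ 0.64  -0.013  0.336] 0.0 0.0 [ 0.52  0.8  -0.36  1.25 -0.68  1.6   0.53] d 0.13
[ 0.64  -0.013  0.261] 0.0 0.0 [ 0.52  0.88 -0.36  1.3  -0.66  1.51  0.62] d 0.09
[ 0.64  -0.013  0.186] 0.0 0.0 [ 0.51  0.97 -0.35  1.33 -0.64  1.43  0.69] d 0.09
```

```bash
python3 -c "
from gz import *
P,R=glie(np.radians(20),bk=.12,sgn=-1); plan(P,R,20)"
```

```text
dist mm [-155.8  378.8  -81.1] ang 66.98
[[0.29,0.6,0.5,0.0007,-0.0087,-0.0033],[0.31,0.61,0.49,0.0008,-0.0086,-0.0034],[0.31,0.61,0.46,0.0007,-0.0087,-0.0033],[0.33,0.63,0.45,0.0008,-0.0086,-0.0033],[0.35,0.63,0.42,0.0007,-0.0087,-0.0034],[0.34,0.65,0.4,0.0008,-0.0086,-0.0033],[0.36,0.65,0.38,0.0007,-0.0087,-0.0033],[0.36,0.66,0.35,0.0008,-0.0086,-0.0033]]
[[0.37,0.67,0.34,0.0007,-0.0087,-0.0034],[0.37,0.69,0.31,0.0008,-0.0086,-0.0033],[0.38,0.69,0.28,0.0007,-0.0087,-0.0033],[0.37,0.69,0.27,0.0008,-0.0087,-0.0034],[0.37,0.71,0.23,0.0007,-0.0086,-0.0033],[0.37,0.72,0.22,0.0008,-0.0087,-0.0033],[0.37,0.72,0.19,0.0007,-0.0086,-0.0034],[0.36,0.74,0.17,0.0008,-0.0087,-0.0033]]
[[0.35,0.74,0.15,0.0007,-0.0086,-0.0033],[0.35,0.75,0.12,0.0008,-0.0087,-0.0033],[0.33,0.76,0.1,0.0007,-0.0086,-0.0034],[0.33,0.76,0.08,0.0008,-0.0087,-0.0033]]
```

```bash
python3 -m handwheel '[[0.29,0.6,0.5,0.0007,-0.0087,-0.0033],[0.31,0.61,0.49,0.0007,-0.0087,-0.0033],[0.31,0.61,0.46,0.0007,-0.0087,-0.0033],[0.33,0.63,0.45,0.0007,-0.0087,-0.0033],[0.35,0.63,0.42,0.0007,-0.0087,-0.0033],[0.34,0.65,0.4,0.0007,-0.0087,-0.0033],[0.36,0.65,0.38,0.0007,-0.0087,-0.0033],[0.36,0.66,0.35,0.0007,-0.0087,-0.0033]]' -1
python3 -m handwheel '[[0.37,0.67,0.34,0.0007,-0.0087,-0.0033],[0.37,0.69,0.31,0.0007,-0.0087,-0.0033],[0.38,0.69,0.28,0.0007,-0.0087,-0.0033],[0.37,0.69,0.27,0.0007,-0.0087,-0.0033],[0.37,0.71,0.23,0.0007,-0.0087,-0.0033],[0.37,0.72,0.22,0.0007,-0.0087,-0.0033],[0.37,0.72,0.19,0.0007,-0.0087,-0.0033],[0.36,0.74,0.17,0.0007,-0.0087,-0.0033]]'
python3 -m handwheel '[[0.35,0.74,0.15,0.0007,-0.0087,-0.0033],[0.35,0.75,0.12,0.0007,-0.0087,-0.0033],[0.33,0.76,0.1,0.0007,-0.0087,-0.0033],[0.33,0.76,0.08,0.0007,-0.0087,-0.0033],[0,0,0,0,0,0],[0,0,0,0,0,0]]'
python3 - <<'E'
from gz import *
P,R=glie(np.radians(20),bk=.12,sgn=-1); plan(P,R,1); print(tcp()[2]["qpos"].round(2))
w=bot.grab_frame("wrist"); cv2.imwrite("pics/w12.png",w["pixels"]); pickle.dump(w,open("w12.pkl","wb"))
for d in (.032,0,-.038,-.148): print(d,proj(w,G+g*d))
t=bot.grab_frame("top"); crop(t,(305,190),60,"t12.png",6); pickle.dump(t,open("t12.pkl","wb")); s=bot.grab_frame("scene"); crop(s,(255,200),50,"s12.png",7)
E
```

```text
clock: 18.52
position: [0.5533, 0.1323, 0.2011]
tool_rot: [3.078, -0.315, 2.964]
force: [-0.3, 0.3, -0.4]
grip_width: 0.085
clock: 19.52
position: [0.4913, 0.2842, 0.169]
tool_rot: [3.1, 0.132, 3.106]
force: [0.4, -0.1, -0.3]
grip_width: 0.0855
clock: 20.27
position: [0.4609, 0.3591, 0.153]
tool_rot: [3.137, 0.35, -3.098]
force: [0.2, -1.2, 0.4]
grip_width: 0.0852
dist mm [-0.5 -0.4  2.1] ang 0.37
[[-0.01,-0.01,-0.09,0.0003,0.0002,-0.001]]
[-0.93  0.46  0.02  2.03  0.56  0.48  0.22]
0.032 [278.97345106 179.68068647]
0 [279.26135154 212.25810325]
-0.038 [279.54920606 244.83031857]
-0.148 [280.15944432 313.88190929]
t12.png origin 245 130 scale 6
s12.png origin 205 150 scale 7
```

View pics/w12.png

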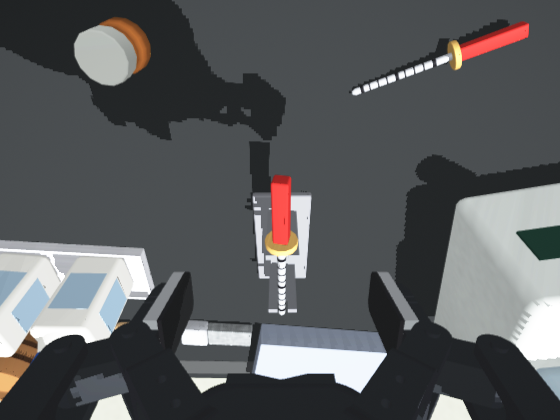

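View pics/t12.png

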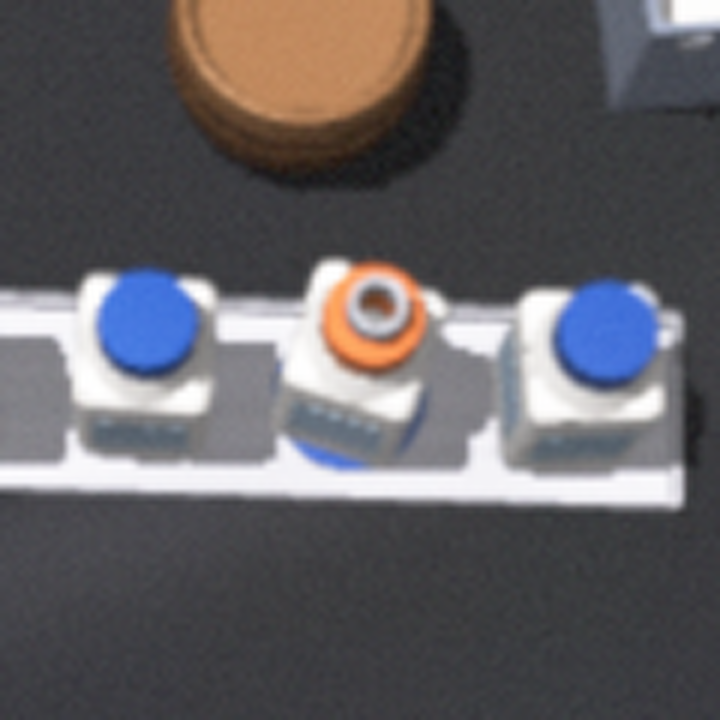

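View pics/s12.png

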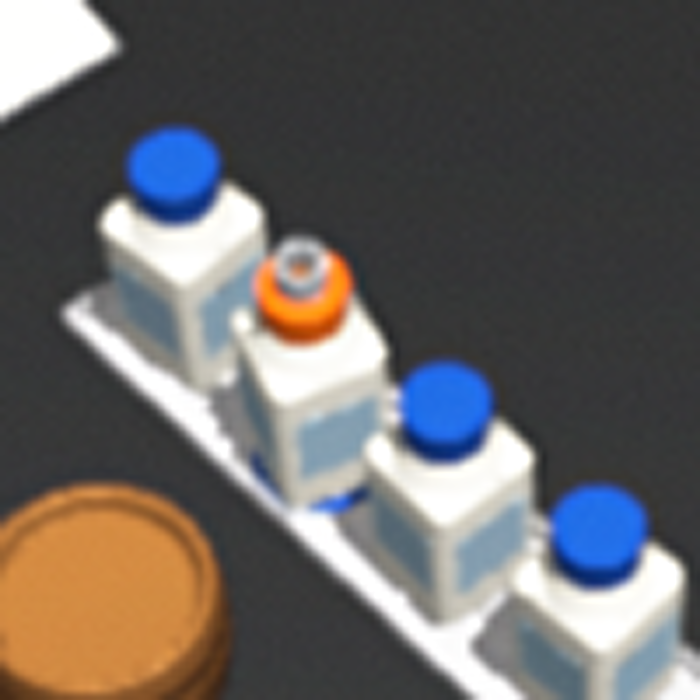

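The wrist view shows the gauge grip at (282,210), collar (282,245) and tip (282,313), all on the fingers' centre line within about 1 mm. The bottle stands upright in the gap with its ring at (308,181) in the top view. Descending to grip.

```bash
python3 - <<'E'
from gz import *
t=pickle.load(open("t12.pkl","rb")); s=bot.grab_frame("scene")
a=(245+378/6,130+304/6); b2=(205+300/7,150+264/7)
X=tri([(t,a),(s,b2)]); print("tri",X, "top@.157",back(t,a,.157),"scene@.157",back(s,b2,.157))
P,R=glie(np.radians(20),sgn=-1); plan(P,R,6)
E
```

```text
tri [ 0.64326202 -0.02568585  0.15105316] top@.157 [ 0.64307908 -0.0270617   0.157     ] scene@.157 [ 0.6450191  -0.02001332  0.157     ]
dist mm [  40.1    2.3 -110.7] ang 0.46
[[0,0,0.78,0.0001,0,-0.0002],[0,0,0.79,0,0.0001,-0.0002],[0.01,0,0.78,0.0001,0,-0.0002],[-0,0,0.79,0,0.0001,-0.0002],[-0,0,0.78,0.0001,0,-0.0002],[0,0.01,0.79,0,0.0001,-0.0002]]
```

```bash
python3 -m handwheel '[[0,0.05,0.78,0,0,-0.0002],[0,0,0.78,0,0,-0.0002],[0,0,0.78,0,0,-0.0002],[0,0,0.78,0,0,-0.0002],[0,0,0.78,0,0,-0.0002],[0,0,0.78,0,0,0],[0,0,0,0,0,0]]'
python3 - <<'E'
from gz import *
P,R=glie(np.radians(20),sgn=-1); plan(P,R,1)
w=bot.grab_frame("wrist"); cv2.imwrite("pics/w13.png",w["pixels"])
for d in (.032,0,-.038,-.148): print(d,proj(w,G+g*d))
E
```

```text
clock: 21.35
position: [0.5008, 0.3619, 0.042]
tool_rot: [3.141, 0.35, -3.092]
force: [-0.7, -0.2, 0.3]
grip_width: 0.0857
dist mm [ 0.6 -1.   0.4] ang 0.05
[[-0.02,-0.04,-0.01,0.0001,0.0001,-0]]
0.032 [276.9112171  250.30492384]
0 [277.35730616 298.20610065]
-0.038 [277.74799258 340.15812688]
-0.148 [278.43458246 413.88435442]
```

View pics/w13.png

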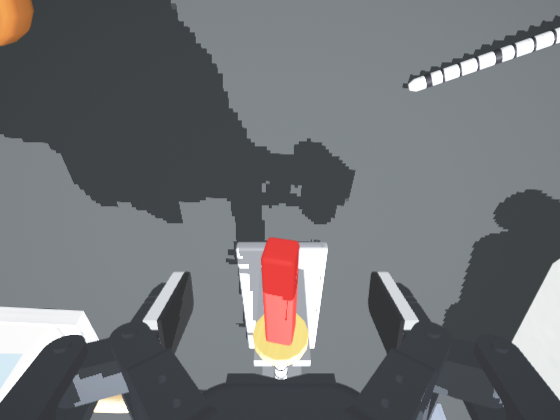

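The red grip (281,290) is centred and square to the pads. Closing.

```bash
python3 -m handwheel '[[0,0,0,0,0,0],[0,0,0,0,0,0],[0,0,0,0,0,0],[0,0,0,0,0,0],[0,0,0,0,0,0],[0,0,0,0,0,0],[0,0,0,0,0,0],[0,0,0,0,0,0]]' 1 70
python3 - <<'E'
from gz import *
print(tcp()[2]["force"],tcp()[2]["grip_width"])
w=bot.grab_frame("wrist"); cv2.imwrite("pics/w14.png",w["pixels"])
p,R,_=tcp(); Gt=R.T@(G-p); gt=R.T@g; print(Gt,gt); pickle.dump((Gt,gt),open("gheld.pkl","wb"))
print(R.T@[0,0,1])
E
```

```text
clock: 22.4
position: [0.5006, 0.3631, 0.043]
tool_rot: [3.139, 0.351, -3.091]
force: [0.4, -0.6, 2.3]
grip_width: 0.0124
[ 0.41882396 -0.61454462  2.32924007] 0.012412619617261911
[-0.00039867 -0.00220615 -0.01788975] [ 0.93911078  0.00154551 -0.34361104]
[-0.34361398  0.00245481 -0.93910777]
```

View pics/w14.png

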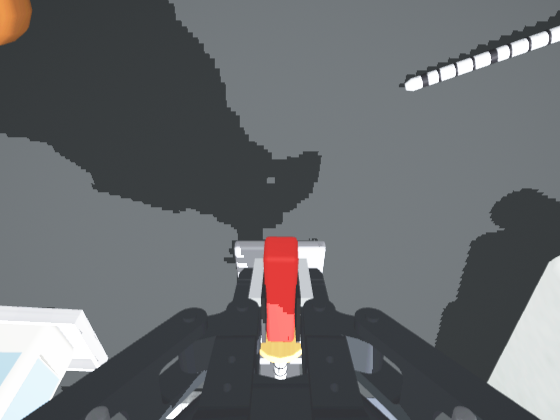

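Gripped. Lifting straight up out of the notches.

```bash
python3 -m handwheel '[[-0.1,0,-0.27,0,0,0],[-0.2,0,-0.55,0,0,0],[-0.34,0,-0.93,0,0,0],[-0.34,0,-0.93,0,0,0],[-0.34,0,-0.93,0,0,0],[-0.34,0,-0.93,0,0,0],[-0.34,0,-0.93,0,0,0],[-0.34,0,-0.93,0,0,0]]'
python3 - <<'E'
from gz import *
p,R,s=tcp(); print(p,s["force"],s["grip_width"],s["qpos"].round(2))
w=bot.grab_frame("wrist"); cv2.imwrite("pics/w15.png",w["pixels"]); t=bot.grab_frame("scene"); crop(t,(370,230),60,"s15.png",6)
Gt,gt=pickle.load(open("gheld.pkl","rb")); Gt[1]=0; gt=unit([gt[0],0,gt[2]]); pickle.dump((Gt,gt),open("gheld.pkl","wb"))
for d in (.032,0,-.038,-.148): print(proj(w,p+R@(Gt+gt*d)),proj(t,p+R@(Gt+gt*d)))
P1,R1=gup(np.arcsin(-gt[2]),np.radians(100),[.643,-.027,.355],sgn=-1); print(R1@gt); P1=np.array([.643,-.027,.355])-R1@Gt; plan(P1,R1,22)
E
```

```text
clock: 23.45
position: [0.5005, 0.3622, 0.2154]
tool_rot: [3.139, 0.351, -3.091]
force: [-0.3, 0.2, -1.5]
grip_width: 0.0128
[0.50046257 0.36217563 0.21536065] [-0.26526757  0.22288866 -1.4774233 ] 0.012769988426612167 [-0.79  0.41 -0.08  1.89  0.48  0.64  0.4 ]
s15.png origin 310 170 scale 6
[279.58069065 248.75941132] [390.33349024 210.28196878]
[279.66465014 296.52596941] [383.66536381 217.68709628]
[279.7382872  338.41984763] [375.56810503 226.67931236]
[279.86793475 412.17942565] [350.9680818  253.99827676]
[-5.41942214e-19  4.52400746e-17  1.00000000e+00]
dist mm [ 138.7 -373.3  132.3] ang 115.94
[[-0.29,-0.69,-0.15,-0.0048,0.0091,0.0104],[-0.32,-0.66,-0.2,-0.0047,0.0092,0.0104],[-0.35,-0.64,-0.23,-0.0048,0.0091,0.0104],[-0.38,-0.6,-0.27,-0.0048,0.0092,0.0104],[-0.4,-0.57,-0.31,-0.0047,0.0091,0.0104],[-0.42,-0.54,-0.35,-0.0048,0.0092,0.0103],[-0.43,-0.49,-0.39,-0.0048,0.0091,0.0104],[-0.44,-0.46,-0.43,-0.0047,0.0091,0.0104]]
[[-0.44,-0.41,-0.46,-0.0048,0.0092,0.0104],[-0.44,-0.37,-0.51,-0.0048,0.0091,0.0104],[-0.43,-0.32,-0.54,-0.0048,0.0092,0.0104],[-0.42,-0.28,-0.57,-0.0047,0.0091,0.0104],[-0.4,-0.24,-0.61,-0.0048,0.0091,0.0104],[-0.38,-0.19,-0.63,-0.0048,0.0092,0.0104],[-0.35,-0.15,-0.66,-0.0047,0.0091,0.0104],[-0.33,-0.11,-0.68,-0.0048,0.0092,0.0104]]
[[-0.28,-0.06,-0.7,-0.0048,0.0091,0.0104],[-0.25,-0.03,-0.72,-0.0047,0.0091,0.0103],[-0.21,0.01,-0.74,-0.0048,0.0092,0.0104],[-0.17,0.05,-0.74,-0.0048,0.0091,0.0104],[-0.12,0.07,-0.75,-0.0047,0.0092,0.0104],[-0.07,0.11,-0.75,-0.0048,0.0091,0.0104]]
```

View pics/s15.png

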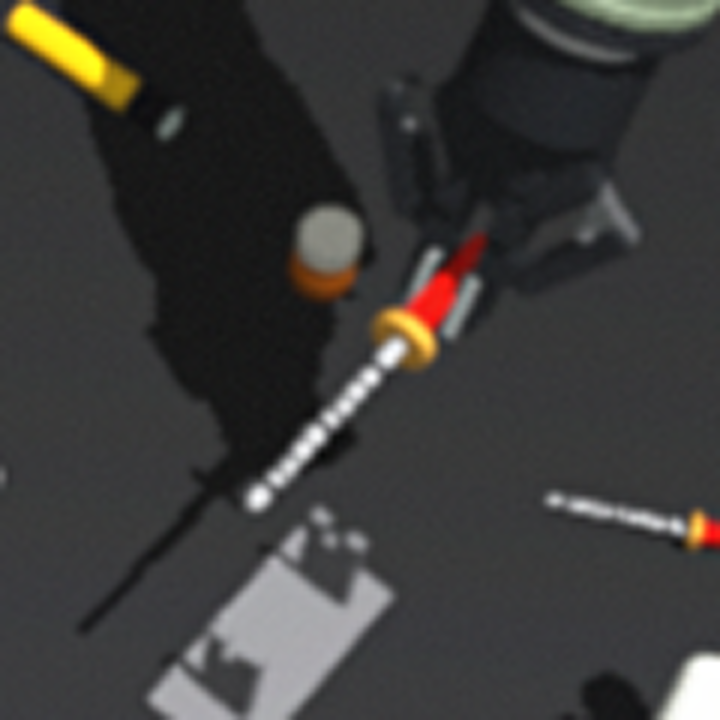

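View pics/w15.png

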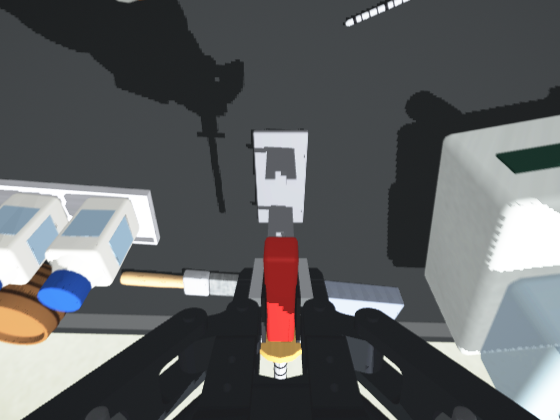

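```bash
python3 -m handwheel '[[-0.29,-0.69,-0.15,-0.0048,0.0091,0.0104],[-0.32,-0.66,-0.2,-0.0048,0.0091,0.0104],[-0.35,-0.64,-0.23,-0.0048,0.0091,0.0104],[-0.38,-0.6,-0.27,-0.0048,0.0091,0.0104],[-0.4,-0.57,-0.31,-0.0048,0.0091,0.0104],[-0.42,-0.54,-0.35,-0.0048,0.0091,0.0104],[-0.43,-0.49,-0.39,-0.0048,0.0091,0.0104],[-0.44,-0.46,-0.43,-0.0048,0.0091,0.0104]]'
python3 -m handwheel '[[-0.44,-0.41,-0.46,-0.0048,0.0091,0.0104],[-0.44,-0.37,-0.51,-0.0048,0.0091,0.0104],[-0.43,-0.32,-0.54,-0.0048,0.0091,0.0104],[-0.42,-0.28,-0.57,-0.0048,0.0091,0.0104],[-0.4,-0.24,-0.61,-0.0048,0.0091,0.0104],[-0.38,-0.19,-0.63,-0.0048,0.0091,0.0104],[-0.35,-0.15,-0.66,-0.0048,0.0091,0.0104],[-0.33,-0.11,-0.68,-0.0048,0.0091,0.0104]]'
cat >> gz.py <<'E'
if os.path.exists("gheld.pkl"): Gt,gt=pickle.load(open("gheld.pkl","rb"))
def gtarget(X,ph,al=None):
    _,R1=gup(np.arcsin(-gt[2]),ph,X,sgn=-1); return np.asarray(X)-R1@Gt,R1
E
python3 -c "
from gz import *
p,R,s=tcp(); print('tip',p+R@(Gt-.148*gt), s['qpos'].round(2))
P1,R1=gtarget([.643,-.027,.355],np.radians(100)); plan(P1,R1,7)"
```

```text
clock: 24.55
position: [0.5509, 0.2261, 0.2622]
tool_rot: [2.848, -0.189, 2.746]
force: [0.4, 0.7, -0.4]
grip_width: 0.0131
clock: 25.55
position: [0.6013, 0.0904, 0.3103]
tool_rot: [2.793, -0.795, 2.353]
force: [0.4, -0.5, -1.1]
grip_width: 0.0126
tip [0.66250342 0.04479464 0.18905429] [ 0.27  0.67 -0.25  1.42 -0.63  1.45  0.89]
dist mm [  38.8 -100.7   39. ] ang 31.5
[[-0.24,-0.04,-0.61,-0.004,0.0079,0.0089],[-0.2,-0.02,-0.62,-0.0041,0.0078,0.0088],[-0.18,0.01,-0.63,-0.004,0.0079,0.0089],[-0.14,0.04,-0.64,-0.004,0.0078,0.0088],[-0.11,0.06,-0.65,-0.0041,0.0079,0.0089],[-0.08,0.08,-0.64,-0.004,0.0078,0.0088],[-0.03,0.1,-0.65,-0.004,0.0079,0.0089]]
```

```bash
python3 -m handwheel '[[-0.24,-0.04,-0.61,-0.004,0.0079,0.0089],[-0.2,-0.02,-0.62,-0.004,0.0079,0.0089],[-0.18,0.01,-0.63,-0.004,0.0079,0.0089],[-0.14,0.04,-0.64,-0.004,0.0079,0.0089],[-0.11,0.06,-0.65,-0.004,0.0079,0.0089],[-0.08,0.08,-0.64,-0.004,0.0079,0.0089],[-0.03,0.1,-0.65,-0.004,0.0079,0.0089]]'
python3 -m handwheel '[[0,0,0,0,0,0],[0,0,0,0,0,0],[0,0,0,0,0,0]]'
python3 - <<'E'
from gz import *
p,R,s=tcp(); print('tip',p+R@(Gt-.148*gt),R@gt, s['qpos'].round(2))
P1,R1=gtarget([.643,-.027,.355],np.radians(100)); plan(P1,R1,1)
for n in ("wrist","top","scene"):
    f=bot.grab_frame(n); pickle.dump(f,open(n+"16.pkl","wb"))
    print(n,"tip",proj(f,p+R@(Gt-.148*gt)),"collar",proj(f,p+R@(Gt-.038*gt)),"rim",proj(f,[.643,-.027,.157]))
    if n=="wrist": cv2.imwrite("pics/w16.png",f["pixels"])
    else: crop(f,(310,160) if n=="top" else (250,165),50,n[0]+"16.png",7)
E
```

```text
clock: 26.42
position: [0.6401, -0.0101, 0.3493]
tool_rot: [-3.134, -1.222, 1.739]
force: [0.0, 0.5, -1.1]
grip_width: 0.0129
clock: 26.8
position: [0.6401, -0.0086, 0.3496]
tool_rot: [3.142, -1.219, 1.749]
force: [0.5, 0.5, -0.7]
grip_width: 0.0128
tip [ 0.6430793  -0.02537159  0.20735503] [-1.45955941e-04  7.93604602e-04  9.99999674e-01] [ 0.46  0.85 -0.22  1.25 -0.88  1.73  0.61]
dist mm [-0.  -1.7 -0.3] ang 0.2
[[-0.04,-0.01,-0.06,-0.0005,0.0001,0.0002]]
wrist tip [281.13540783 410.27931774] collar [281.30037251 335.71324685] rim [280.66704509 433.7289979 ]
top tip [309.29580288 174.72399584] collar [314.41262261 159.63697287] rim [307.97409876 180.70048896]
t16.png origin 260 110 scale 7
scene tip [245.98362408 176.09683319] collar [243.32973466 151.42948919] rim [246.74489644 186.03878644]
s16.png origin 200 115 scale 7
```

View pics/w16.png

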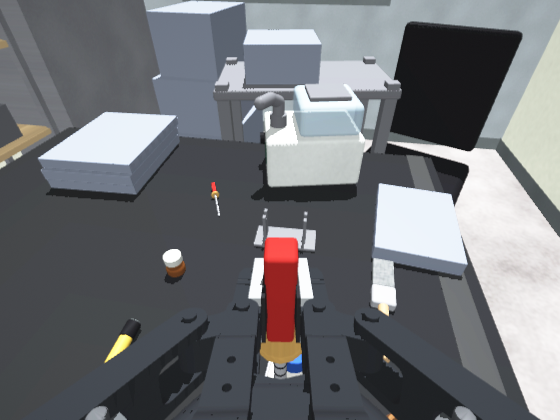

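View pics/t16.png

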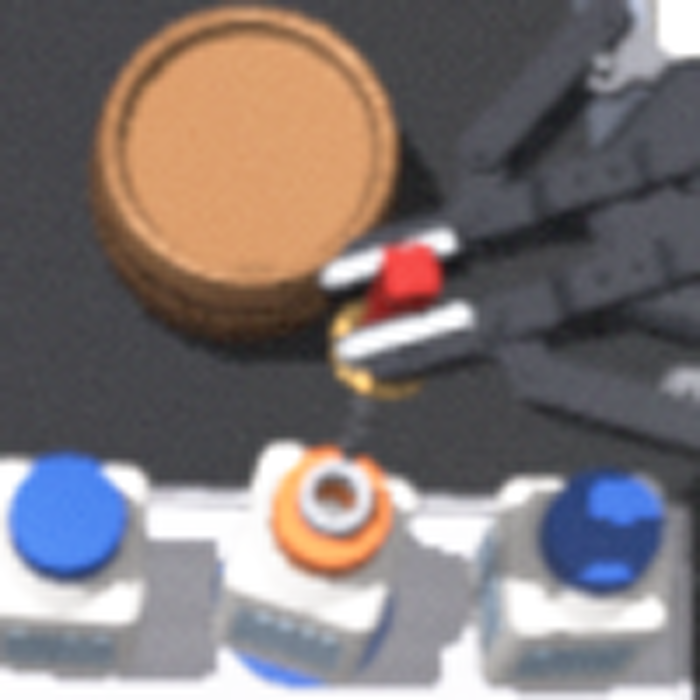

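View pics/s16.png

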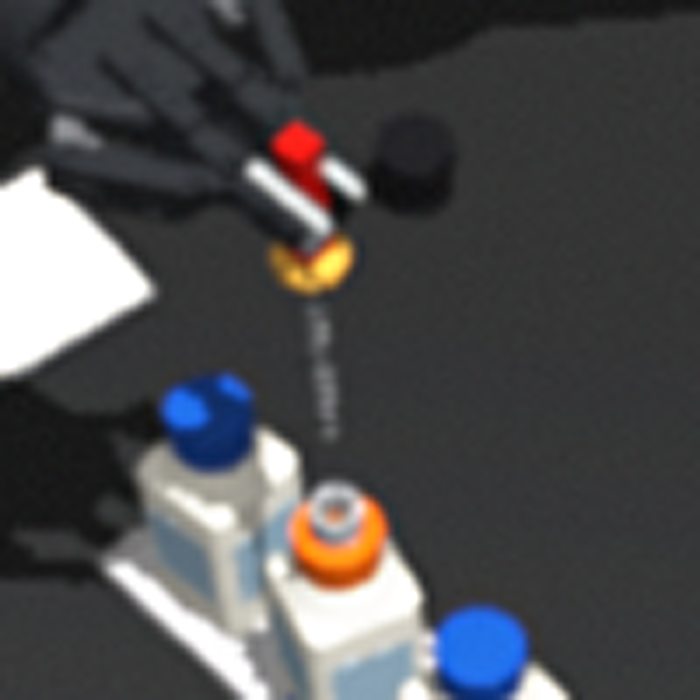

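```bash
python3 - <<'E'
from h import *
for n,c in (("top",(310,170)),("scene",(247,172))):
    f=pickle.load(open(n+"16.pkl","rb")); im=f["pixels"][c[1]-22:c[1]+22,c[0]-22:c[0]+22].astype(float)
    im=np.clip(255*(im/255)**.45,0,255).astype(np.uint8)
    cv2.imwrite(f"pics/{n}16b.png",cv2.resize(im,None,fx=13,fy=13,interpolation=cv2.INTER_CUBIC))
E
```

```text
(no output)
```

View pics/top16b.png

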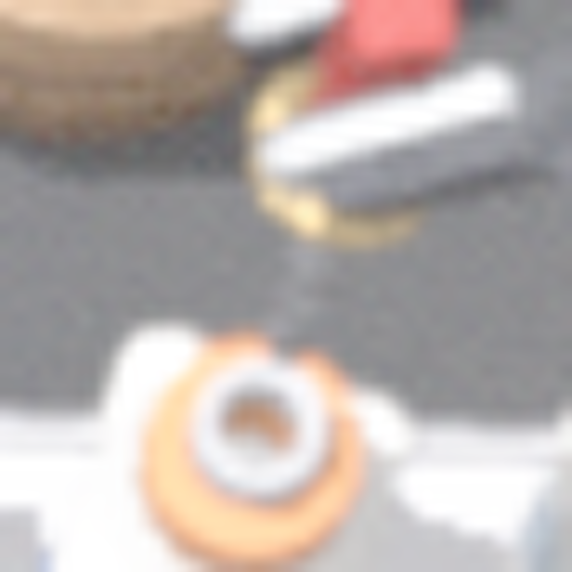

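View pics/scene16b.png

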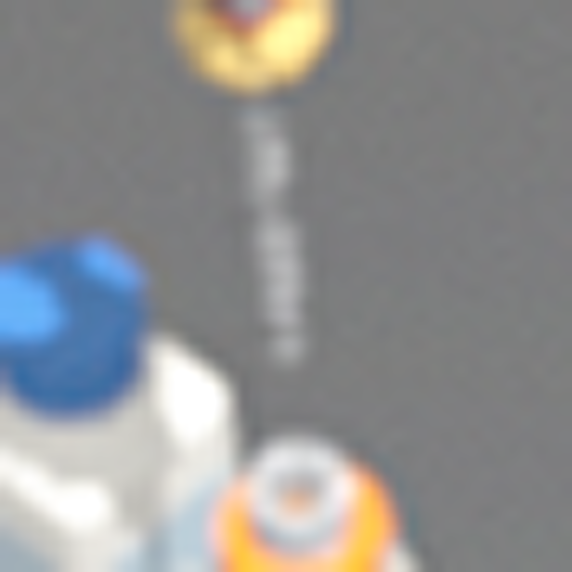

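Compared with the rim, the gauge tip needs only about 1.6 mm of correction. Measured: top view, tip (309.2,175.3) and ring (308.0,181.1); scene view, tip (247.2,177.3) and ring (247.8,187.9). Correct, lower to just above the rim, and check.

```bash
python3 -m handwheel '[[-0.04,-0.01,-0.06,-0.0005,0,0],[-0.5,0,0.18,0,0,0],[-0.5,0,0.18,0,0,0],[-0.4,0,0.145,0,0,0],[0,0,0,0,0,0],[0,0,0,0,0,0]]'
python3 - <<'E'
from gz import *
p,R,s=tcp(); print('tip',p+R@(Gt-.148*gt),R@gt, s['force'])
P1,R1=gtarget([.643,-.027,.195],np.radians(100)); plan(P1,R1,8)
for n,c in (("top",(309,175)),("scene",(247,182))):
    f=bot.grab_frame(n); im=f["pixels"][c[1]-22:c[1]+22,c[0]-22:c[0]+22].astype(float)
    print(proj(f,p+R@(Gt-.148*gt))-c+22)
    im=np.clip(255*(im/255)**.45,0,255).astype(np.uint8)
    cv2.imwrite(f"pics/{n}17b.png",cv2.resize(im,None,fx=13,fy=13,interpolation=cv2.INTER_CUBIC))
E
```

```text
clock: 27.7
position: [0.6405, -0.0114, 0.3117]
tool_rot: [3.141, -1.22, 1.745]
force: [0.2, 0.1, -0.0]
grip_width: 0.013
tip [ 0.64343879 -0.02812509  0.16951511] [-3.97861244e-04  3.29358620e-04  9.99999867e-01] [ 0.19960717  0.0508065  -0.034006  ]
dist mm [  -0.4    1.1 -122.5] ang 0.07
[[-0.57,-0,0.22,0,0,-0],[-0.58,-0,0.21,0,0,-0],[-0.57,-0,0.22,0.0001,0,-0],[-0.57,-0,0.21,-0,0,-0],[-0.58,-0.01,0.22,0,0,-0],[-0.57,0,0.22,0,0,-0],[-0.57,0,0.21,0.0001,0.0001,-0],[-0.58,0,0.22,-0,-0,-0]]
[21.96193631 26.07708874]
[21.10759097 23.42059611]
```

View pics/top17b.png

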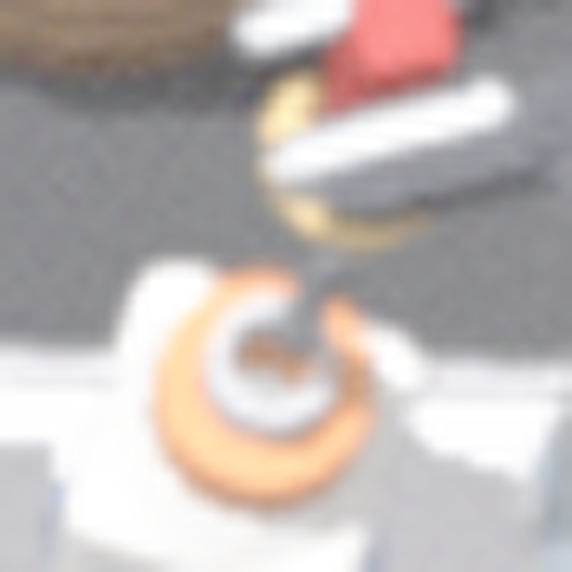

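View pics/scene17b.png

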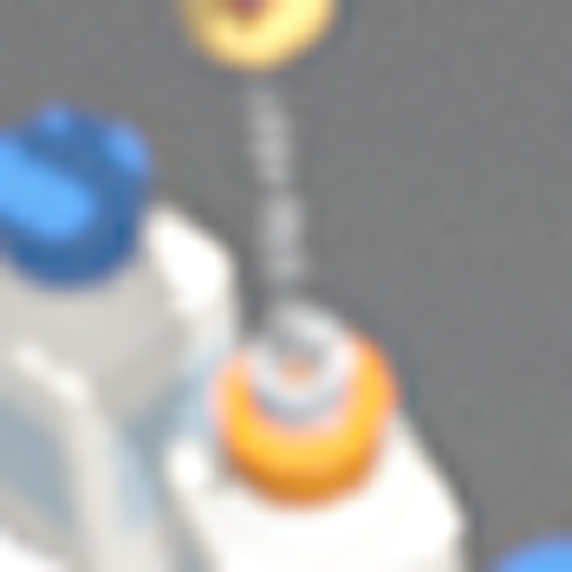

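The tip is 12 mm above the rim and about 1 mm to the −y side (top view ring (275,355) against the projected tip (282,358) in the crop). Correct and lower in.

```bash
python3 -m handwheel '[[0.015,0,0.045,0,0,0],[-0.3,0,0.11,0,0,0],[-0.3,0,0.11,0,0,0],[-0.3,0,0.11,0,0,0],[0,0,0,0,0,0]]'
python3 - <<'E'
from gz import *
p,R,s=tcp(); print('tip',p+R@(Gt-.148*gt),R@gt, s['force'],s['moment'])
P1,R1=gtarget([.643,-.027,.195],np.radians(100)); plan(P1,R1,8)
E
```

```text
clock: 28.42
position: [0.64, -0.0102, 0.2866]
tool_rot: [-3.138, -1.22, 1.741]
force: [1.1, 0.7, -0.8]
grip_width: 0.0123
tip [ 0.64270448 -0.02687281  0.14441426] [1.19551740e-03 3.45974248e-06 9.99999285e-01] [ 1.05213242  0.71559277 -0.7783235 ] [-1.12436522 -0.19063754 -0.00924415]
dist mm [  0.1  -0.1 -97.4] ang 0.09
[[-0.46,0,0.17,0,-0,-0],[-0.46,0,0.16,0,-0,-0.0001],[-0.45,0,0.17,0,-0,0],[-0.46,0,0.17,0,-0,-0],[-0.46,0,0.16,0.0001,-0,-0],[-0.46,0,0.17,-0,-0,-0.0001],[-0.45,0.01,0.17,-0,-0,-0],[-0.46,-0,0.16,-0,-0,-0]]
```

In the bore with no force. Continue.

```bash
python3 -m handwheel '[[-0.46,0,0.167,0,0,0],[-0.46,0,0.167,0,0,0],[-0.46,0,0.167,0,0,0],[0,0,0,0,0,0]]'
python3 -m handwheel '[[-0.46,0,0.167,0,0,0],[-0.46,0,0.167,0,0,0],[-0.46,0,0.167,0,0,0],[-0.3,0,0.11,0,0,0],[0,0,0,0,0,0]]'
python3 - <<'E'
from gz import *
p,R,s=tcp(); print('tip',p+R@(Gt-.148*gt),R@gt, s['force'],s['moment'])
P1,R1=gtarget([.643,-.027,.195],np.radians(100)); plan(P1,R1,1)
f=bot.grab_frame("scene"); crop(f,(250,175),40,"s18.png",8)
E
```

```text
clock: 28.92
position: [0.6399, -0.0103, 0.2496]
tool_rot: [-3.137, -1.221, 1.74]
force: [-0.0, -0.2, -0.7]
grip_width: 0.013
clock: 29.55
position: [0.64, -0.0104, 0.2054]
tool_rot: [-3.139, -1.22, 1.742]
force: [-0.3, 0.1, -0.6]
grip_width: 0.0129
tip [ 0.64279187 -0.02706911  0.06320676] [8.99313822e-04 5.18658647e-05 9.99999594e-01] [-0.32008962  0.10920871 -0.55708906] [-1.11397544 -0.20419034  0.03600943]
dist mm [  0.1   0.1 -16.2] ang 0.08
[[-0.61,0,0.22,0.0001,-0,-0.0002]]
s18.png origin 210 135 scale 8
```

View pics/s18.png

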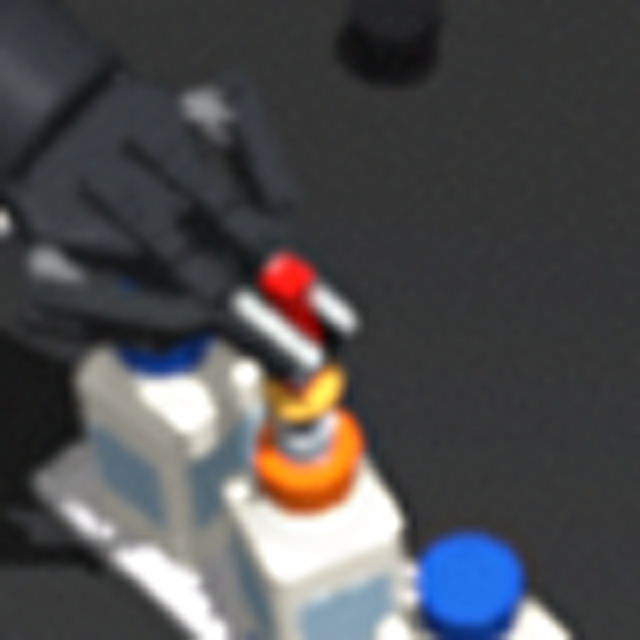

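The collar (305,393 in the crop) is still about 15 mm above the rim (304,423). The last part goes in small steps.

```bash
python3 -m handwheel '[[-0.3,0,0.11,0,0,0],[-0.15,0,0.055,0,0,0],[0,0,0,0,0,0]]'; python3 -m handwheel '[[-0.06,0,0.022,0,0,0],[0,0,0,0,0,0]]'
python3 -c "
from gz import *
P1,R1=gtarget([.643,-.027,.195],np.radians(100)); plan(P1,R1,1);print(tcp()[2]['force'])"
```

```text
clock: 29.98
position: [0.6401, -0.0104, 0.1938]
tool_rot: [-3.14, -1.22, 1.743]
force: [0.2, -0.3, -0.3]
grip_width: 0.013
clock: 30.22
position: [0.6402, -0.0104, 0.1926]
tool_rot: [3.142, -1.22, 1.744]
force: [0.7, 0.7, -0.5]
grip_width: 0.0126
dist mm [-0.1  0.1 -3.3] ang 0.07
[[-0.12,-0,0.05,0.0002,0.0001,-0.0001]]
[ 0.6606907   0.70697594 -0.51550104]
```

```bash
python3 -m handwheel '[[-0.05,0,0.018,0,0,0],[0,0,0,0,0,0]]'; python3 -m handwheel '[[-0.05,0,0.018,0,0,0],[0,0,0,0,0,0]]'
python3 -c "
from gz import *
P1,R1=gtarget([.643,-.027,.195],np.radians(100)); plan(P1,R1,1);print(tcp()[2]['force'])"
```

```text
clock: 30.48
position: [0.6402, -0.0104, 0.1911]
tool_rot: [-3.141, -1.22, 1.744]
force: [0.2, 0.5, -0.5]
grip_width: 0.0129
clock: 30.72
position: [0.6402, -0.0104, 0.1902]
tool_rot: [3.141, -1.22, 1.745]
force: [-0.5, -0.7, 2.6]
grip_width: 0.0126
dist mm [-0.2  0.1 -1. ] ang 0.07
[[-0.03,-0.01,0.02,0.0002,-0,-0]]
[-0.46517177 -0.65132005  2.55750415]
```

Contact (about +3 N). Press slightly more and hold to register.

```bash
python3 -m handwheel '[[-0.04,0,0.014,0,0,0],[0,0,0,0,0,0],[0,0,0,0,0,0],[0,0,0,0,0,0]]'
python3 - <<'E'
from gz import *
p,R,s=tcp(); print('collar',p+R@(Gt-.038*gt),R@gt, s['force'])
f=bot.grab_frame("scene"); crop(f,(250,180),40,"s19.png",8); f=bot.grab_frame("top"); crop(f,(305,180),40,"t19.png",8)
E
```

```text
clock: 31.22
position: [0.6404, -0.0103, 0.1902]
tool_rot: [3.137, -1.221, 1.748]
force: [-1.7, -2.2, 11.8]
grip_width: 0.013
collar [ 0.64334407 -0.0268952   0.15790658] [-0.00121899 -0.00121885  0.99999851] [-1.6865638  -2.17734605 11.83368086]
s19.png origin 210 140 scale 8
t19.png origin 265 140 scale 8
```

View pics/s19.png

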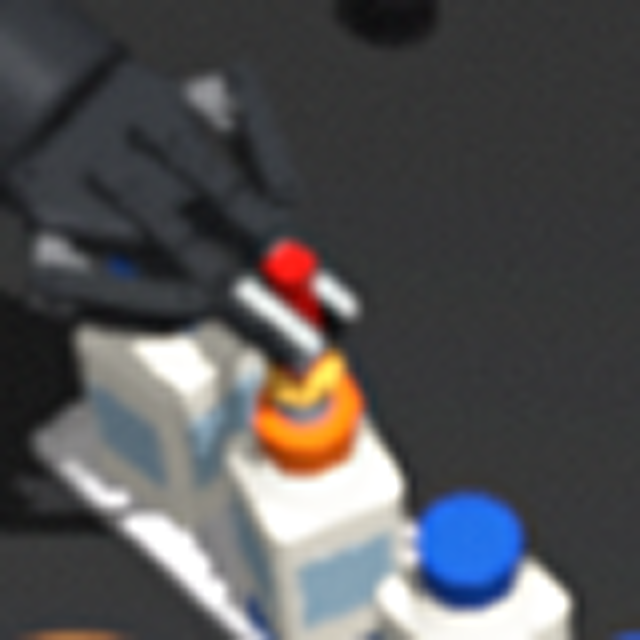

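View pics/t19.png

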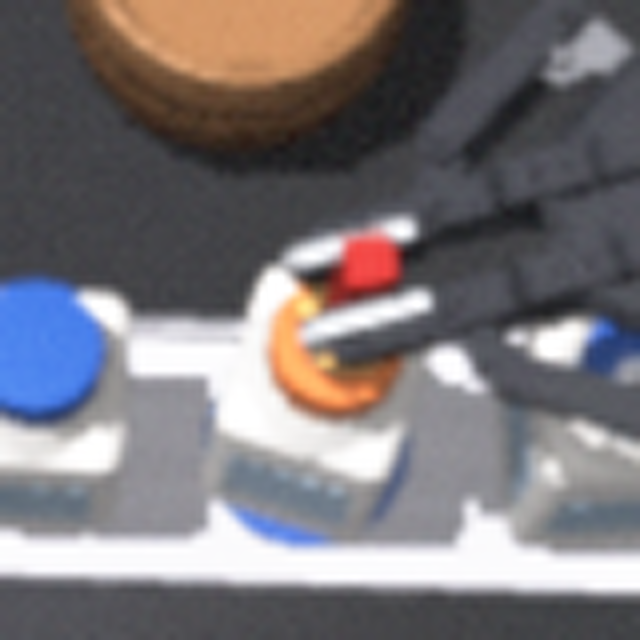

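The collar (300,385 in s19) is down on the port with about 12 N, and was held for 0.5 s. Now draw it straight out.

```bash
python3 -m handwheel '[[0.2,0,-0.07,0,0,0],[0.5,0,-0.18,0,0,0],[0.75,0,-0.275,0,0,0],[0.75,0,-0.275,0,0,0],[0.75,0,-0.275,0,0,0],[0.75,0,-0.275,0,0,0],[0,0,0,0,0,0]]'
python3 -c "
from gz import *
p,R,s=tcp(); print('tip',p+R@(Gt-.148*gt),R@gt, s['force'])
P1,R1=gtarget([.643,-.027,.37],np.radians(100)); plan(P1,R1,4)"
```

```text
clock: 32.2
position: [0.6405, -0.0104, 0.2893]
tool_rot: [3.135, -1.218, 1.751]
force: [0.1, 0.2, -1.9]
grip_width: 0.0126
tip [ 0.64378524 -0.02725293  0.14706746] [-0.00262927  0.00117246  0.99999586] [ 0.06196251  0.24182576 -1.92727031]
dist mm [-0.4  0.1 75. ] ang 0.18
[[0.7,-0,-0.26,0.0001,0.0001,0.0001],[0.71,-0.01,-0.25,0.0001,0,0],[0.7,0,-0.26,0,0.0001,0.0001],[0.71,-0,-0.26,0.0001,0.0001,0.0001]]
```

```bash
python3 -m handwheel '[[0.7,0,-0.26,0,0,0],[0.7,0,-0.26,0,0,0],[0.7,0,-0.26,0,0,0],[0.7,0,-0.26,0,0,0],[0,0,0,0,0,0],[0,0,0,0,0,0]]'
python3 - <<'E'
from gz import *
p,R,s=tcp(); print('tip',p+R@(Gt-.148*gt),R@gt, s['force'],s['qpos'].round(2))
f=bot.grab_frame("top"); o=bot.trace(f,"card")[0]; m=o["region"].astype(np.uint8)
c,sz,an=cv2.minAreaRect(cv2.findContours(m,0,2)[0][0]); bx=cv2.boxPoints((c,sz,an)); K=back(f,c,.004); print("card",K,[back(f,q,.004).round(3) for q in bx])
cv2.imwrite("pics/t20.png",f["pixels"])
q=s["qpos"]
for th in (180,150,210,120,240):
    gg=np.array([np.cos(np.radians(th)),np.sin(np.radians(th)),0]); T=np.array([K[0],K[1],.13]); Gc=T+.148*gg
    al=np.arcsin(-gt[2]); _,Rl=glie(al,G=Gc,g=gg,sgn=-1); Pl=Gc-Rl@Gt
    w=way(p,R,Pl,Rl,10); e=0;qq=q.copy(); md=0; marg=9
    for a,b_ in w:
        er,an,x=ik(a,b_,qq,wt=.003)[0]; e=max(e,er); md=max(md,abs(x-qq).max()); qq=x; marg=min(marg,(x-lo).min(),(hi-x).min())
    mt=min((a+b_@(Gt-.148*gt))[2] for a,b_ in w)
    print(th,round(e,1),round(md,2),qq.round(2),"margin",round(marg,2),"mintip",round(mt,3),"ang",np.degrees(Ro.from_matrix(R.T@Rl).magnitude()).round())
E
```

```text
clock: 32.95
position: [0.6401, -0.0107, 0.3614]
tool_rot: [-3.14, -1.22, 1.742]
force: [0.5, 0.1, -1.3]
grip_width: 0.0127
tip [ 0.64291217 -0.02740899  0.21922429] [6.24255456e-04 4.43984853e-04 9.99999707e-01] [ 0.54303552  0.05598549 -1.28306289] [ 0.46  0.83 -0.22  1.24 -0.89  1.74  0.6 ]
card [ 0.60466056 -0.34292691  0.004     ] [array([ 0.533, -0.278,  0.004]), array([ 0.686, -0.298,  0.004]), array([ 0.678, -0.409,  0.004]), array([ 0.525, -0.387,  0.004])]
180 0.0 0.25 [ 0.96  0.55 -0.4   2.05 -0.01  0.3   2.22] margin 0.14 mintip 0.13 ang 114.0
150 0.0 0.55 [ 0.45  0.47 -0.09  2.18  0.56  0.17  0.88] margin 0.01 mintip 0.13 ang 100.0
210 0.0 0.36 [ 1.35  0.82 -0.87  1.72  0.4   0.72  2.51] margin 0.01 mintip 0.13 ang 132.0
120 0.0 0.22 [-0.17  0.57  0.41  2.07  0.18  0.32  0.51] margin 0.16 mintip 0.13 ang 92.0
240 10.9 0.57 [ 1.42  1.27 -1.49  1.43  1.06  1.35  2.51] margin 0.01 mintip 0.13 ang 152.0
```

View pics/t20.png

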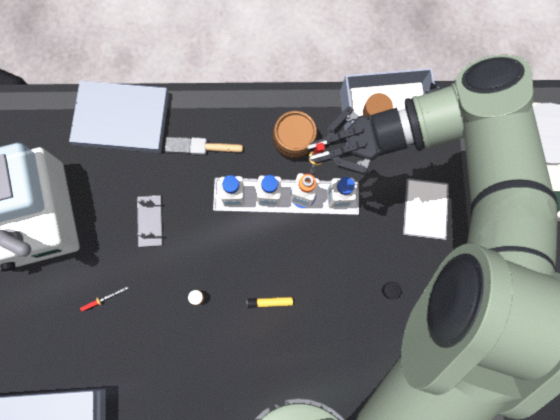

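The card is centred at about (0.605,−0.343) and the bottle still stands at (308,184). Move in two stages: level the gauge high up over the card, then lower it.

```bash
cat >> gz.py <<'E'
def level(T,th):
    gg=np.array([np.cos(th),np.sin(th),0]); Gc=np.asarray(T)+.148*gg; _,Rl=glie(np.arcsin(-gt[2]),G=Gc,g=gg,sgn=-1); return Gc-Rl@Gt,Rl
E
python3 - <<'E'
from gz import *
p,R,s=tcp(); r=np.radians
for th in (180,170):
    Pl,Rl=level([.605,-.343,.24],r(th)); w=way(p,R,Pl,Rl,12); q=follow(w+way(Pl,Rl,Pl-[0,0,.11],Rl,2),s["qpos"])
    print(np.array([a+b_@(Gt-.148*gt) for a,b_ in w]).round(3).tolist())
Pl,Rl=level([.605,-.343,.24],r(180)); plan(Pl,Rl,23)
E
```

```text
[ 0.625 -0.038  0.35 ] 0.0 0.0 [ 0.47  0.82 -0.21  1.21 -0.77  1.76  0.71] d 0.12
[ 0.611 -0.066  0.338] 0.0 0.0 [ 0.48  0.79 -0.2   1.21 -0.67  1.75  0.84] d 0.13
[ 0.596 -0.094  0.327] 0.0 0.0 [ 0.49  0.76 -0.19  1.22 -0.56  1.72  0.97] d 0.13
[ 0.581 -0.121  0.315] 0.0 0.0 [ 0.5   0.72 -0.19  1.26 -0.46  1.67  1.11] d 0.13
[ 0.566 -0.149  0.304] 0.0 0.0 [ 0.52  0.67 -0.19  1.32 -0.37  1.59  1.24] d 0.13
[ 0.551 -0.177  0.292] 0.0 0.0 [ 0.54  0.61 -0.2   1.39 -0.29  1.48  1.37] d 0.13
[ 0.537 -0.205  0.281] 0.0 0.0 [ 0.57  0.56 -0.2   1.48 -0.22  1.36  1.5 ] d 0.13
[ 0.522 -0.232  0.269] 0.0 0.0 [ 0.61  0.5  -0.21  1.57 -0.17  1.23  1.63] d 0.14
[ 0.507 -0.26   0.258] 0.0 0.0 [ 0.65  0.45 -0.23  1.67 -0.13  1.07  1.77] d 0.15
[ 0.492 -0.288  0.246] 0.0 0.0 [ 0.72  0.41 -0.25  1.77 -0.11  0.91  1.92] d 0.17
[ 0.478 -0.315  0.235] 0.0 0.0 [ 0.81  0.37 -0.28  1.87 -0.11  0.73  2.09] d 0.17
[ 0.463 -0.343  0.223] 0.0 0.0 [ 0.94  0.36 -0.35  1.96 -0.15  0.55  2.31] d 0.21
[ 0.463 -0.343  0.168] 0.0 0.0 [ 0.93  0.45 -0.35  2.01 -0.13  0.42  2.31] d 0.13
[ 0.463 -0.343  0.113] 0.0 0.0 [ 0
[... 2068 characters left out ...]
2,-0.59,-0.19,0.0044,-0.0089,-0.0096],[-0.3,-0.61,-0.16,0.0045,-0.0089,-0.0096]]
[[-0.27,-0.64,-0.12,0.0044,-0.0089,-0.0096],[-0.23,-0.65,-0.1,0.0045,-0.0089,-0.0096],[-0.2,-0.66,-0.06,0.0044,-0.009,-0.0095],[-0.16,-0.68,-0.04,0.0045,-0.0089,-0.0096],[-0.12,-0.69,-0,0.0044,-0.0089,-0.0096],[-0.08,-0.69,0.01,0.0045,-0.0089,-0.0096],[-0.03,-0.7,0.05,0.0044,-0.0089,-0.0096],[0.01,-0.69,0.06,0.0045,-0.0089,-0.0096]]
[[0.06,-0.69,0.07,0.0044,-0.0089,-0.0096],[0.1,-0.69,0.1,0.0044,-0.0089,-0.0096],[0.15,-0.67,0.1,0.0045,-0.0089,-0.0096],[0.19,-0.66,0.12,0.0044,-0.0089,-0.0096],[0.24,-0.65,0.12,0.0045,-0.0089,-0.0096],[0.29,-0.62,0.12,0.0044,-0.0089,-0.0096],[0.33,-0.6,0.12,0.0045,-0.0089,-0.0096]]
```

```bash
python3 -m handwheel '[[-0.4,-0.4,-0.4,0.0044,-0.0089,-0.0096],[-0.4,-0.44,-0.37,0.0044,-0.0089,-0.0096],[-0.39,-0.47,-0.33,0.0044,-0.0089,-0.0096],[-0.38,-0.51,-0.3,0.0044,-0.0089,-0.0096],[-0.37,-0.53,-0.26,0.0044,-0.0089,-0.0096],[-0.34,-0.56,-0.23,0.0044,-0.0089,-0.0096],[-0.32,-0.59,-0.19,0.0044,-0.0089,-0.0096],[-0.3,-0.61,-0.16,0.0044,-0.0089,-0.0096]]'
python3 -m handwheel '[[-0.27,-0.64,-0.12,0.0044,-0.0089,-0.0096],[-0.23,-0.65,-0.1,0.0044,-0.0089,-0.0096],[-0.2,-0.66,-0.06,0.0044,-0.0089,-0.0096],[-0.16,-0.68,-0.04,0.0044,-0.0089,-0.0096],[-0.12,-0.69,0,0.0044,-0.0089,-0.0096],[-0.08,-0.69,0.01,0.0044,-0.0089,-0.0096],[-0.03,-0.7,0.05,0.0044,-0.0089,-0.0096],[0.01,-0.69,0.06,0.0044,-0.0089,-0.0096]]'
python3 -m handwheel '[[0.06,-0.69,0.07,0.0044,-0.0089,-0.0096],[0.1,-0.69,0.1,0.0044,-0.0089,-0.0096],[0.15,-0.67,0.1,0.0044,-0.0089,-0.0096],[0.19,-0.66,0.12,0.0044,-0.0089,-0.0096],[0.24,-0.65,0.12,0.0044,-0.0089,-0.0096],[0.29,-0.62,0.12,0.0044,-0.0089,-0.0096],[0.33,-0.6,0.12,0.0044,-0.0089,-0.0096],[0,0,0,0,0,0]]'
python3 -c "
from gz import *
p,R,s=tcp(); print('tip',p+R@(Gt-.148*gt),R@gt, s['force'],s['qpos'].round(2),s['grip_width'])
P,R=level([.605,-.343,.13],np.pi); plan(P,R,6)"
```

```text
clock: 34.05
position: [0.5783, -0.1266, 0.3131]
tool_rot: [2.795, -0.667, 2.424]
force: [1.0, -0.5, 0.1]
grip_width: 0.0126
clock: 35.05
position: [0.5163, -0.2418, 0.2647]
tool_rot: [2.888, -0.092, 2.772]
force: [0.2, 0.3, -1.3]
grip_width: 0.0128
clock: 36.05
position: [0.461, -0.3429, 0.2219]
tool_rot: [3.135, 0.353, 3.135]
force: [0.4, 0.9, -0.7]
grip_width: 0.0129
tip [ 0.60321567 -0.3435384   0.23910339] [-0.99999069  0.00386712 -0.0019141 ] [ 0.42009322  0.94529633 -0.7179149 ] [ 0.92  0.36 -0.33  1.97 -0.18  0.55  2.33] 0.01289123660574785
dist mm [ 1.800e+00 -1.000e-01 -1.088e+02] ang 0.43
[[0.24,-0.01,0.68,0.0001,0.0001,-0.0002],[0.24,0,0.69,0.0001,0,-0.0001],[0.24,-0,0.69,0.0001,0.0001,-0.0002],[0.24,-0.01,0.68,0.0002,0,-0.0001],[0.24,0,0.69,0.0001,0.0001,-0.0002],[0.23,0,0.68,0.0001,0,-0.0001]]
```

```bash
python3 -m handwheel '[[0.24,0,0.68,0,0,0],[0.24,0,0.68,0,0,0],[0.24,0,0.68,0,0,0],[0.24,0,0.68,0,0,0],[0.24,0,0.68,0,0,0],[0.12,0,0.34,0,0,0],[0,0,0,0,0,0],[0,0,0,0,0,0]]'
python3 -m handwheel '[[0,0,0,0,0,0],[0,0,0,0,0,0],[0,0,0,0,0,0]]'
python3 - <<'E'
from gz import *
p,R,s=tcp(); print('tip',p+R@(Gt-.148*gt),"axis",R@gt, s['force'],abs(s['qd']).max(),s['grip_width'])
f=bot.grab_frame("top"); cv2.imwrite("pics/t21.png",f["pixels"]); crop(f,(420,240),60,"t21c.png",6); print("tip px",proj(f,p+R@(Gt-.148*gt)),"collar",proj(f,p+R@(Gt-.038*gt)))
crop(f,(305,190),50,"t21b.png",7)
f=bot.grab_frame("scene"); cv2.imwrite("pics/s21.png",f["pixels"]); crop(f,(220,160),60,"s21c.png",6);print("tip px",proj(f,p+R@(Gt-.148*gt)),"collar",proj(f,p+R@(Gt-.038*gt)),"grip",proj(f,p+R@Gt))
E
```

```text
clock: 37.05
position: [0.4645, -0.342, 0.1243]
tool_rot: [3.137, 0.355, 3.138]
force: [-0.7, 0.8, -0.4]
grip_width: 0.0125
clock: 37.42
position: [0.4642, -0.342, 0.1239]
tool_rot: [3.137, 0.354, 3.138]
force: [0.1, -0.5, -0.8]
grip_width: 0.0126
tip [ 0.60634961 -0.3423447   0.1413476 ] axis [-0.99999146  0.00184537 -0.00369697] [ 0.07670562 -0.53855043 -0.81409083] 0.0030596096200208502 0.012558767269132907
t21c.png origin 360 180 scale 6
tip px [444.14266417 196.22301148] collar [448.12057854 243.52302309]
t21b.png origin 255 140 scale 7
s21c.png origin 160 100 scale 6
tip px [189.75441101 129.82133002] collar [214.59225297 112.85505514] grip [222.86825726 107.2018682 ]
```

View pics/t21c.png

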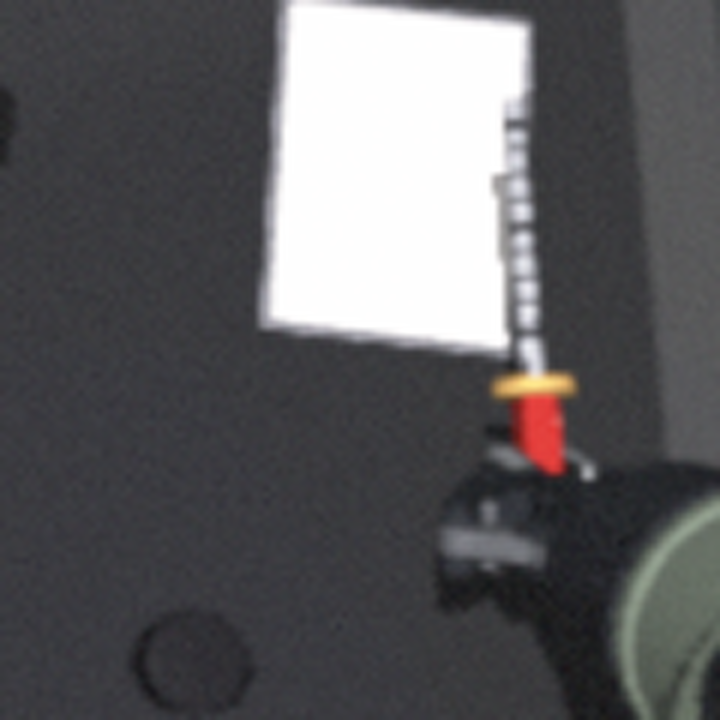

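View pics/s21c.png

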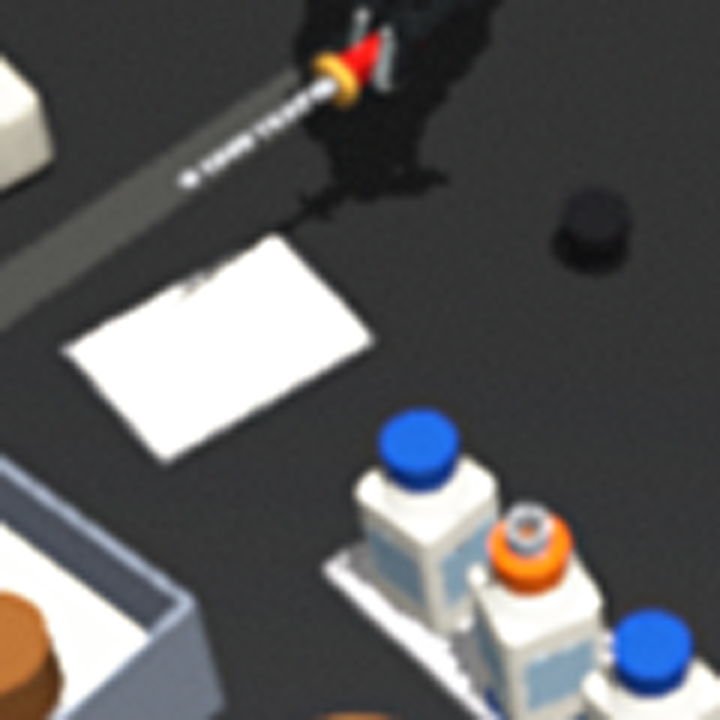

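View pics/t21b.png

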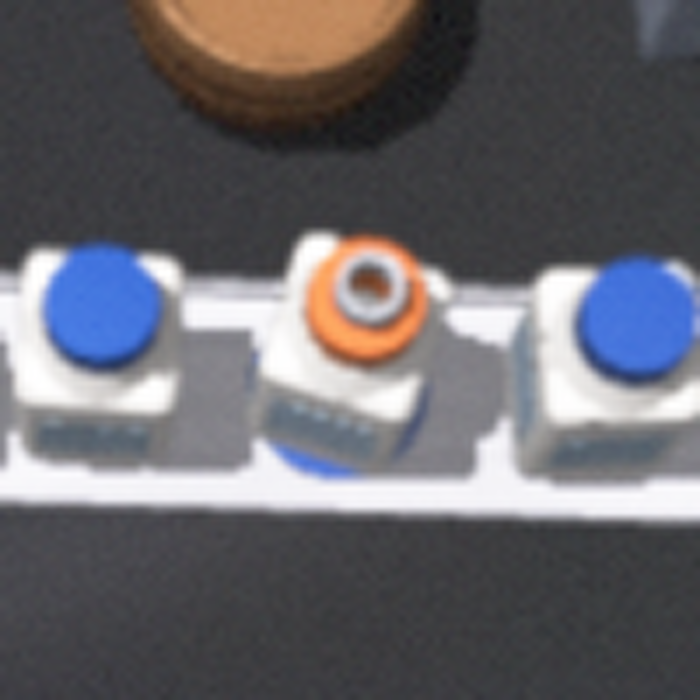

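The final view shows the gauge level. In the top view its tip is at (445.7,197.5) against a predicted (444.1,196.2), which is over the card at about 0.14 m. The bottle's ring is unmoved at (307.7,181), and the neighbours and other things are in place. Handing in.

```bash
python3 - <<'E'
from gz import *
f=bot.grab_frame("top"); print(back(f,(445.7,197.5),.141)-[.6047,-.3429,.004])
print(bot.job_done(), bot.observe()["clock"])
E
```

```text
[-0.00134068 -0.00293219  0.137     ]
the job is handed in; nothing more can be done
the job is handed in; nothing more can be done
```

I stood the fallen bottle on its coaster and let go of it. I then dipped the gauge until its collar stopped on the rim and drew it right out. The job was handed in at about 37.6 s, with the gauge held level over the white card.

- **Bottle:** it was placed and released, and its port ring showed at (308,181) in the top view both before the dip and at the end, so it did not shift. On the first lowering it stood turned about 42° to the tray and met resistance about 6 mm too high, up to 67 N at the wrist. I took that to be a body corner on the tray's edge. After lifting it and turning it 30°, it went down at the expected height with about 4 N.
- **Dip:** the gauge went down the bore without force. The collar was held on the rim for about 0.5 s, ending at about 12 N. The tip was then drawn about 60 mm clear of the rim.
- **Final hold:** by the arm model the gauge is level within about 0.3°. Its tip is about 3 mm from the card centre and 0.14 m above the table, and the robot is at rest.
- **Disagreements:** the scene camera sat 1–2 px (3–5 mm) from the other measurements throughout. In the last check the tip was 2 px from prediction in the top view, well inside tolerance.
- **Other things:** the last pictures showed the neighbouring bottles and the loose items in view where they had stood. No verdict was reported on hand-in.

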